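Load the battery test box

ROBOT

A 6-joint arm with a two-finger parallel gripper is mounted at the origin on the work surface. World frame = base frame: x ahead of the robot, y to its left, z up, the work surface at z = 0. Lengths are in m, angles in rad, forces in N, time in s.
With the tool pointing down it reaches from about 0.35 to 0.925 m from the base axis. Payload 6.4 kg.
Tool frame: the origin (TCP) lies between the finger pads; the fingertips stand 11 mm ahead of it and the grasp point (between the pads) lies 8 mm behind it (robot.tcp_to_tips is the distance from the TCP to the fingertips, in m); z points along the fingers, y is the direction in which the jaws open and shut (so a half turn about z gives the same grasp; the last joint's range is limited). The gripper opens to 85 mm and grips with 20 to 120 N. Pads are 22 mm wide; open, the fingers measure 114 mm over their backs; the gripper's body (76 mm by 85 mm) begins 54 mm behind the grasp point. The pads swing forward as they close: fully open they stand 13 mm farther back than shut.
Start: joints at [-1.363, 0.245, 1.558, -0, 1.339, -0.174], TCP at [0.242, -0.603, 0.242] pointing down, gripper open.
Joint ranges: [-3.13, 3.13], [-1.02, 2.26], [0.13, 2.54], [-0.95, 4.09], [0.21, 2.88], [-2.74, 2.74]. Speed limits (rad/s): [2.57, 2.57, 3.14, 3.14, 3.14, 3.14].

INTERFACE

Orientations are given as [roll, pitch, yaw] about the fixed x, y, z axes, in that order (R = Rz(yaw) Ry(pitch) Rx(roll)).
In Python, from cell import robot, imaging, job gives the robot as it stands.
- The arm moves only by the shell command python3 -m crank 'ROWS' [OPENING]. ROWS is JSON, a list of rows, each an object of numbers: "tx", "ty", "tz": the shift along the tool's x, y, z in units of 50 mm (1.0 is 50 mm); "rx", "ry", "rz": the turn, a rotation vector about the tool's x, y, z in units of 10 degrees (1.0 is 10 degrees). A call has 1 to 20 rows; each row shifts and turns the pose as measured when the row begins, along the tool's axes as they then stand; what a row does not reach is not made up. A row lasts 1/8 s, in which the tool goes at most 62.5 mm and 10.7 degrees, less where a joint would pass 70% of its speed; a pose out of reach is approached as far as the arm can. A call is refused whole if a number of a shift passes 1 or a number of a turn 1, either way. A call with a gripper value outside its range is refused whole. OPENING is the opening in per cent of the stroke, from 0 (shut) to 100 (fully open), set as the call begins (- or left out, the last holds). The fingers move at their own pace and stop on an object; the grip force is fixed at half the most. Time passes only in rows, so rows that do not move let the fingers close. It gives the time, the measured TCP pose, the force and the opening at its end, in the units of the state.
- robot.get_obs(): the state, without advancing time (a new reading comes with each control period).
- imaging.get_image(name): name is "scene" or "side" or "wrist"; returns a dict with "img" (420x560x3 uint8, red, green, blue), "K" (3x3 intrinsics, pixels), "position" and "rotation" of the camera in the world; the wrist camera has in their place "hand_eye" (4x4, takes a point from camera to tool coordinates, whose origin is the TCP and whose axes are the flange's). Camera axes: x right, y down, z forward; pixel columns grow to the right and rows downward; lengths in m; the calibration is good to about 2 mm. A picture is of the moment at which its call begins: read the wrist's pose just before it. There is no depth.
- job.close_job(): hands the job in, once; it reports no verdict.
The state is a dict: "time": time; "joints": joint angles; "joint_velocities": joint speeds; "tau": joint torques, N m; "eef_pos": TCP position; "tcp_rot": TCP orientation; "ft_force": force on the tool from outside, world axes, zero at the start; "wrist_torque": the same for the moment, N m; "opening": opening from 0.0 (shut) to 1.0 (fully open).
Only numpy, scipy, OpenCV 4.12 (cv2) and the standard library are available. Lean on these libraries where they do the work, as an engineer would, in place of code of your own. Each camera call takes 0.05 s, during which the arm holds its last target. There are 200 camera calls.

TASK

Take the cardboard pot off the lid of the test box and stand it upright in the empty blue tray, then pull up the lid's paddle to free the latch and raise the lid until it stands upright. Slide every battery pack lying on the mat into a bay of its own in the box, all the way in until the bay's spring catch clicks out behind it. Then lower the lid gently, without slamming it, and press it shut so that the latch holds; leave the other things on the bench alone.

Things in the scene. Friction and masses are not known exactly. Their poses are not given: they have to be found in the camera images.
- test_box: Fixed grey test box, yaw up to 0.2. Origin: centre of underside; x from low front wall to the hinge at the back, y left. All in its frame, mm: outside x -94..110, y -120..120; walls 80 high, front wall (x -94..-88) 60 high; inner floor z 20. Four bays along x, 54 apart, x -50..50, open to the front; the front half of the floor (x -88..-32) is free, to set a pack down before sliding it in.
- lid (a joint): Orange lid, 8 mm plate, top at z 90 when shut. rad: 0 shut, 1.57 upright, stop 1.70. Stiff hinge (0.6 N m) along y at x 110, z 82 mm in the box frame: stays where left. Spans x -134..110, y -125..125; a notch in its front edge (x -134..-90, y -48..48) holds the paddle. Press it at x -75, y 0: 5 to 12 N there clicks it shut.
- paddle (a joint): Black paddle plate in the lid's notch, flush with it, 37 (x) x 30 (y) x 8 mm, hinged along y at its rear end (x -98, z 86 mm in the box frame). rad: 0 rest, to 0.6 front edge pulled up; sprung to 0 (0.04 to 0.13 N m). A hook below it holds the shut lid under a bar on the front wall; past 0.3 it is clear and the same pull raises the lid. Pressing the lid shut clicks the hook over the bar.
- paddle_grip (a point): Where to pinch the paddle by its side edges (30 mm apart along y): mid-thickness, 25 mm ahead of the paddle's hinge; at x -123, z 86 mm in the box frame with lid and paddle at 0. Moves with both; 233 mm from the lid's hinge axis. 33 mm free on either side in the notch, free below except the hook (38 mm deep, y -8..8). The plate pivots between the fingers.
- pack0: Battery pack, up to four alike, all to be loaded: dark red block 50 (x) x 36 (y) x 24 mm high, brass end contacts; on top a black fin 30 (x) x 12 (y), rising 28 mm more (52 over all). 0.12 kg. Origin: centre of underside. Ends alike: may go in either way round. None if absent.
- pack1: Battery pack, up to four alike, all to be loaded: dark red block 50 (x) x 36 (y) x 24 mm high, brass end contacts; on top a black fin 30 (x) x 12 (y), rising 28 mm more (52 over all). 0.12 kg. Origin: centre of underside. Ends alike: may go in either way round. None if absent.
- pack2: Battery pack, up to four alike, all to be loaded: dark red block 50 (x) x 36 (y) x 24 mm high, brass end contacts; on top a black fin 30 (x) x 12 (y), rising 28 mm more (52 over all). 0.12 kg. Origin: centre of underside. Ends alike: may go in either way round. None if absent.
- pack3: Battery pack, up to four alike, all to be loaded: dark red block 50 (x) x 36 (y) x 24 mm high, brass end contacts; on top a black fin 30 (x) x 12 (y), rising 28 mm more (52 over all). 0.12 kg. Origin: centre of underside. Ends alike: may go in either way round. None if absent.
- bay0 (a point): Home of bay 0 (bay 0 is on the box's -y side): where a pack's underside centre lies when home on the stop; x 25, y -81, z 20 mm in the box frame. Channel 40 wide, flared mouth at x -46 on the -y side. Caps (z 47..51, x 6..52) cover the pack's shoulders, with a 26 slot for the fin: it cannot go in from above, only slide along x on the floor; from centre x -57 (clear of all) it is 82 mm to home.
- bay1 (a point): Home of bay 1 (bay 0 is on the box's -y side): where a pack's underside centre lies when home on the stop; x 25, y -27, z 20 mm in the box frame. Channel 40 wide, flared mouth at x -46 on the -y side. Caps (z 47..51, x 6..52) cover the pack's shoulders, with a 26 slot for the fin: it cannot go in from above, only slide along x on the floor; from centre x -57 (clear of all) it is 82 mm to home.
- bay2 (a point): Home of bay 2 (bay 0 is on the box's -y side): where a pack's underside centre lies when home on the stop; x 25, y 27, z 20 mm in the box frame. Channel 40 wide, flared mouth at x -46 on the -y side. Caps (z 47..51, x 6..52) cover the pack's shoulders, with a 26 slot for the fin: it cannot go in from above, only slide along x on the floor; from centre x -57 (clear of all) it is 82 mm to home.
- bay3 (a point): Home of bay 3 (bay 0 is on the box's -y side): where a pack's underside centre lies when home on the stop; x 25, y 81, z 20 mm in the box frame. Channel 40 wide, flared mouth at x -46 on the -y side. Caps (z 47..51, x 6..52) cover the pack's shoulders, with a 26 slot for the fin: it cannot go in from above, only slide along x on the floor; from centre x -57 (clear of all) it is 82 mm to home.
- catch0 (a joint): Spring catch of bay 0: steel wedge on the bay's +y side, x -30..-2.5, z 24..42 mm in the box frame. m: 0 = out, standing 5 mm into the pack's way; to 0.010 = pushed aside to +y. The front of a pack sliding in pushes it aside (1 to 3 N); it springs back to 0 behind the rear edge once the pack is within 2.5 mm of the stop.
- catch1 (a joint): Spring catch of bay 1: steel wedge on the bay's +y side, x -30..-2.5, z 24..42 mm in the box frame. m: 0 = out, standing 5 mm into the pack's way; to 0.010 = pushed aside to +y. The front of a pack sliding in pushes it aside (1 to 3 N); it springs back to 0 behind the rear edge once the pack is within 2.5 mm of the stop.
- catch2 (a joint): Spring catch of bay 2: steel wedge on the bay's +y side, x -30..-2.5, z 24..42 mm in the box frame. m: 0 = out, standing 5 mm into the pack's way; to 0.010 = pushed aside to +y. The front of a pack sliding in pushes it aside (1 to 3 N); it springs back to 0 behind the rear edge once the pack is within 2.5 mm of the stop.
- catch3 (a joint): Spring catch of bay 3: steel wedge on the bay's +y side, x -30..-2.5, z 24..42 mm in the box frame. m: 0 = out, standing 5 mm into the pack's way; to 0.010 = pushed aside to +y. The front of a pack sliding in pushes it aside (1 to 3 N); it springs back to 0 behind the rear edge once the pack is within 2.5 mm of the stop.
- pot: Small open cardboard pot, 50 mm across at the rim and a little narrower at the foot, 45 mm high, 60 g, wall 4 mm, standing on the shut lid at the start. Origin: centre of its underside.
- tray: Empty blue tray beside the box, fixed, 170 (x) x 120 (y) mm outside, 32 mm high, walls and floor 5 mm. Origin: centre of its underside.
- plug: Bystander: steel plug 26 mm across, 50 mm high, standing among the packs. Origin: centre of its underside.
- tape: Bystander: yellow ring of tape lying flat, 66 mm across, 20 mm high.
- core: Bystander: open cardboard core standing, 74 mm across, 90 mm high.
- driver: Bystander: screwdriver lying on the mat, in front of the box to the left.
- jar: Bystander: closed jar 54 mm across, 70 mm high, left of the box.
- tubes: Bystander: three dark red round tubes joined side by side lying flat, 80 mm long, 63 mm wide, 19 mm high; not a battery pack.
Not all that is in view belongs to the job. Leave any purple look-alike of the pot alone.

How it is judged:
On the way, in this order (a step that is already met when the one before it is completed fails the run):
1. the pot stands upright in the tray and the lid is still shut (angle between pot's own z axis and vertical below 0.2 rad and z of pot in the frame of tray below 0.015 m and x of pot in the frame of tray between -0.08 and 0.08 m and y of pot in the frame of tray between -0.055 and 0.055 m and value of joint lid below 0.05 rad), for 0.2 s.
2. the lid is raised upright (value of joint lid above 1.45 rad), for 0.2 s.
3. every pack is home in a bay with the catch out behind it (((horizontal distance between pack0 and bay0 below 0.007 m and z of pack0 in the frame of test_box between 0.015 and 0.025 m and angle between the x axis of pack0 and the x axis of test_box, either way round below 0.15 rad and value of joint catch0 below 0.002 m) or (horizontal distance between pack0 and bay1 below 0.007 m and z of pack0 in the frame of test_box between 0.015 and 0.025 m and angle between the x axis of pack0 and the x axis of test_box, either way round below 0.15 rad and value of joint catch1 below 0.002 m) or (horizontal distance between pack0 and bay2 below 0.007 m and z of pack0 in the frame of test_box between 0.015 and 0.025 m and angle between the x axis of pack0 and the x axis of test_box, either way round below 0.15 rad and value of joint catch2 below 0.002 m) or (horizontal distance between pack0 and bay3 below 0.007 m and z of pack0 in the frame of test_box between 0.015 and 0.025 m and angle between the x axis of pack0 and the x axis of test_box, either way round below 0.15 rad and value of joint catch3 below 0.002 m)) and ((horizontal distance between pack1 and bay0 below 0.007 m and z of pack1 in the frame of test_box between 0.015 and 0.025 m and angle between the x axis of pack1 and the x axis of test_box, either way round below 0.15 rad and value of joint catch0 below 0.002 m) or (horizontal distance between pack1 and bay1 below 0.007 m and z of pack1 in the frame of test_box between 0.015 and 0.025 m and angle between the x axis of pack1 and the x axis of test_box, either way round below 0.15 rad and value of joint catch1 below 0.002 m) or (horizontal distance between pack1 and bay2 below 0.007 m and z of pack1 in the frame of test_box between 0.015 and 0.025 m and angle between the x axis of pack1 and the x axis of test_box, either way round below 0.15 rad and value of joint catch2 below 0.002 m) or (horizontal distance between pack1 and bay3 below 0.007 m and z of pack1 in the frame of test_box between 0.015 and 0.025 m and angle between the x axis of pack1 and the x axis of test_box, either way round below 0.15 rad and value of joint catch3 below 0.002 m)) and ((horizontal distance between pack2 and bay0 below 0.007 m and z of pack2 in the frame of test_box between 0.015 and 0.025 m and angle between the x axis of pack2 and the x axis of test_box, either way round below 0.15 rad and value of joint catch0 below 0.002 m) or (horizontal distance between pack2 and bay1 below 0.007 m and z of pack2 in the frame of test_box between 0.015 and 0.025 m and angle between the x axis of pack2 and the x axis of test_box, either way round below 0.15 rad and value of joint catch1 below 0.002 m) or (horizontal distance between pack2 and bay2 below 0.007 m and z of pack2 in the frame of test_box between 0.015 and 0.025 m and angle between the x axis of pack2 and the x axis of test_box, either way round below 0.15 rad and value of joint catch2 below 0.002 m) or (horizontal distance between pack2 and bay3 below 0.007 m and z of pack2 in the frame of test_box between 0.015 and 0.025 m and angle between the x axis of pack2 and the x axis of test_box, either way round below 0.15 rad and value of joint catch3 below 0.002 m)) and ((horizontal distance between pack3 and bay0 below 0.007 m and z of pack3 in the frame of test_box between 0.015 and 0.025 m and angle between the x axis of pack3 and the x axis of test_box, either way round below 0.15 rad and value of joint catch0 below 0.002 m) or (horizontal distance between pack3 and bay1 below 0.007 m and z of pack3 in the frame of test_box between 0.015 and 0.025 m and angle between the x axis of pack3 and the x axis of test_box, either way round below 0.15 rad and value of joint catch1 below 0.002 m) or (horizontal distance between pack3 and bay2 below 0.007 m and z of pack3 in the frame of test_box between 0.015 and 0.025 m and angle between the x axis of pack3 and the x axis of test_box, either way round below 0.15 rad and value of joint catch2 below 0.002 m) or (horizontal distance between pack3 and bay3 below 0.007 m and z of pack3 in the frame of test_box between 0.015 and 0.025 m and angle between the x axis of pack3 and the x axis of test_box, either way round below 0.15 rad and value of joint catch3 below 0.002 m))), for 0.2 s.
At the end, for the whole second after the job is handed in: Each pack flat in a bay, within 7 mm and 0.15 rad of home, that bay's catch out behind it (under 2 mm); lid shut and latched (lid below 0.03, paddle below 0.06 rad); pot upright (0.2 rad) on the floor of the blue tray; all at rest (all of step 3 and angle between pot's own z axis and vertical below 0.2 rad and z of pot in the frame of tray below 0.015 m and x of pot in the frame of tray between -0.08 and 0.08 m and y of pot in the frame of tray between -0.055 and 0.055 m and value of joint lid below 0.03 rad and value of joint paddle below 0.06 rad and linear speed of each of pot, pack0, pack1, pack2, pack3 below 0.02 m/s); the robot touches nothing.
It fails at once if the lid slams (falls or is swung shut faster than 2.5 rad/s) (velocity of joint lid below -2.5 rad/s).
It fails at once if the pot is tipped over (angle between pot's own z axis and vertical above 0.9 rad).
It fails at once if another thing on the bench is pushed more than 6 cm away (distance of any of plug, tape, core, driver, jar, tubes from where it was at the start of the episode above 0.06 m).
Of pack0, pack1, pack2, pack3 only 2 to 4 are there at a start; the rules pass over those that are not, and their reading is None.
At some moment in a run one of pack0, pack1, pack2, pack3 may be knocked a few centimetres aside while the robot is not near it.
It also fails if it takes over 210 s, if anything falls off the work surface, if the arm or the gripper's body presses on something with over 40 N, if the wrist force passes 120 N, or if a joint passes its speed limit or range.

## Working session

There is one attempt and no reset: what is moved stays moved. The work goes in short steps, Python scripts to look and compute and a shell command to move; the robot and the scene stay as the last step left them, time stands still between calls to the robot, and variables do not carry over. Pictures are saved under pics/ and viewed, about 12 in all and at most 16, crops included, and the job is handed in when it is done.

```bash
ls; mkdir -p pics
cat > h.py <<'E'
import numpy as np, cv2, json
from cell import robot, imaging, job
from scipy.spatial.transform import Rotation as R
def snap(name,fn=None):
    o=robot.get_obs(); d=imaging.get_image(name)
    if name=="wrist":
        T=np.eye(4); T[:3,:3]=R.from_euler('xyz',o['tcp_rot']).as_matrix(); T[:3,3]=o['eef_pos']
        M=T@np.array(d['hand_eye']); d['position']=M[:3,3]; d['rotation']=M[:3,:3]
    d['position']=np.array(d['position']);d['rotation']=np.array(d['rotation']);d['K']=np.array(d['K'])
    if fn:
        cv2.imwrite('pics/'+fn+'.png',d['img'][:,:,::-1]); np.savez('pics/'+fn+'.npz',K=d['K'],position=d['position'],rotation=d['rotation'],img=d['img'])
    return d
def load(fn): return dict(np.load('pics/'+fn+'.npz'))
def px2w(d,u,v,z):
    r=d['rotation']@np.linalg.inv(d['K'])@np.array([u,v,1.]); p=d['position']
    return p+r*(z-p[2])/r[2]
def w2px(d,P):
    c=(np.atleast_2d(P)-d['position'])@d['rotation']; q=c@d['K'].T; return q[:,:2]/q[:,2:]
def go(target,rpy=None):
    """print shift/turn in tool axes, units"""
    o=robot.get_obs(); Rt=R.from_euler('xyz',o['tcp_rot'])
    s=Rt.inv().apply(np.array(target)-o['eef_pos'])/0.05
    t=None if rpy is None else (Rt.inv()*R.from_euler('xyz',rpy)).as_rotvec()*18/np.pi
    print('shift units',s.round(3),'turn units',None if t is None else t.round(3))
E
python3 - <<'E'
from h import *
print(robot.get_obs()); print(R.from_euler('xyz',robot.get_obs()['tcp_rot']).as_matrix().round(3))
for n in('scene','side','wrist'):
    d=snap(n,n+'0'); print(n,d['position'],d['rotation'].round(3).tolist(),d['K'].tolist())
a=np.hstack([load('scene0')['img'],load('side0')['img']])
E
```

```text
pics
{'time': 0.0, 'joints': array([-1.36309934e+00,  2.45810058e-01,  1.55901185e+00,  4.77495213e-05,
        1.33869508e+00, -1.74106084e-01]), 'joint_velocities': array([ 0.00035192,  0.00263526,  0.00020038, -0.00165329,  0.00120128,
       -0.00021708]), 'tau': array([-4.85905421e-04, -4.29512358e+01, -3.26126432e+01, -1.44797009e-04,
        5.42317386e-03,  2.78517348e-06]), 'eef_pos': array([ 0.24208735, -0.6026626 ,  0.24118403]), 'tcp_rot': array([-3.13970546e+00, -3.79093170e-04,  3.81791684e-01]), 'ft_force': array([-0.4328596 , -0.0968174 , -0.60685818]), 'wrist_torque': array([-0.03499072, -0.01800799, -0.02175422]), 'opening': 0.9982521986770104}
[[ 0.928  0.373 -0.   ]
 [ 0.373 -0.928  0.002]
 [ 0.    -0.002 -1.   ]]
scene [0.80713911 0.37273319 0.93852897] [-2.639, -0.007, 2.456] [[459.5999672622883, 0.0, 278.5927359048852], [0.0, 459.5999672622883, 210.45330675968805], [0.0, 0.0, 1.0]]
side [-0.09809332  0.76727648  0.711225  ] [-2.153, -0.014, -2.466] [[440.2030830877491, 0.0, 273.44352213763534], [0.0, 440.2030830877491, 209.40172151764187], [0.0, 0.0, 1.0]]
wrist [ 0.31248454 -0.57461767  0.37358861] [[0.373, -0.885, -0.278], [-0.928, -0.357, -0.11], [-0.001, 0.299, -0.954]] [[330.28841482038166, 0.0, 282.62910305598615], [0.0, 330.28841482038166, 206.2805927885607], [0.0, 0.0, 1.0]]
```

View pics/scene0.png

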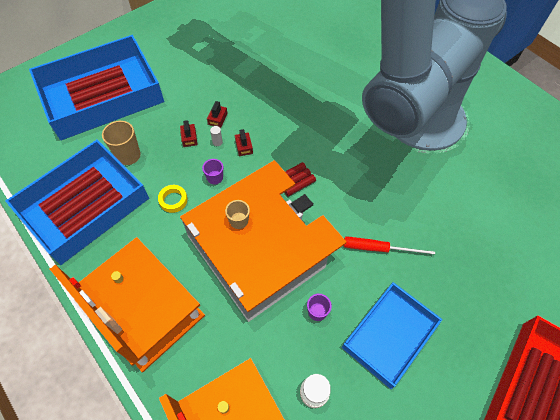

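View pics/side0.png

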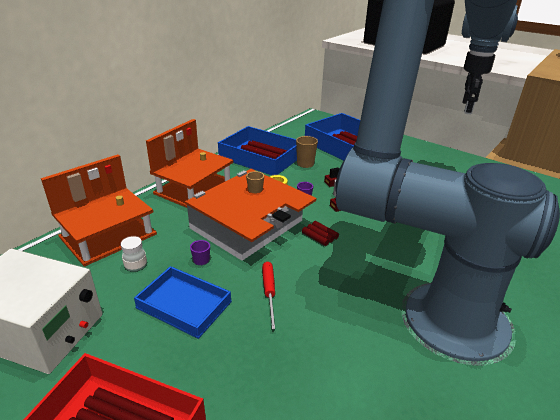

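```bash
cat > fit.py <<'E'
from h import *
from scipy.optimize import minimize
def cam(fn):
    d=load(fn)
    if d['rotation'].ndim==1: d['rotation']=R.from_euler('xyz',d['rotation']).as_matrix()
    return d
S=8 # subpixel shift bits
def hullmask(d,P):
    q=w2px(d,P); h=cv2.convexHull((q*256).round().astype(np.int32).reshape(-1,1,2))
    m=np.zeros((420,560),np.uint8); cv2.fillConvexPoly(m,h,255,cv2.LINE_AA,8); return m.astype(float)/255
def fitbox(views,loc,x0):
    """views: list of (cam, mask); loc Nx3 local pts at z known; fits x,y,yaw"""
    def f(p):
        W=R.from_euler('z',p[2]).apply(loc)+[p[0],p[1],0]
        return sum(np.abs(hullmask(d,W)-m).sum()/m.sum() for d,m in views)
    s=np.array([[0,0,0],[.02,0,0],[0,.02,0],[0,0,.1]])+x0
    r=minimize(f,x0,method='Nelder-Mead',options=dict(initial_simplex=s,xatol=1e-5,fatol=1e-6,maxiter=600)); return r.x,r.fun
def comp(m,u,v,hull=True):
    n,l=cv2.connectedComponents(m.astype(np.uint8)); k=l[v,u]; c=(l==k).astype(np.uint8)
    if hull:
        pts=np.argwhere(c)[:,::-1].astype(np.int32); o=np.zeros_like(c); cv2.fillConvexPoly(o,cv2.convexHull(pts),1); c=o
    return c.astype(float)
def hsv(d): return cv2.cvtColor(d['img'],cv2.COLOR_RGB2HSV).astype(int)
def boxpts(xs,ys,zs): return np.array([[x,y,z] for x in xs for y in ys for z in zs])
E
python3 - <<'E'
from fit import *
s=cam('scene0'); e=cam('side0')
print('lookdir',s['rotation'][:,2],e['rotation'][:,2])
H=hsv(s);G=hsv(e)
ora=lambda H:(H[...,0]>=5)&(H[...,0]<=18)&(H[...,1]>200)&(H[...,2]>120)
blu=lambda H:(H[...,0]>=95)&(H[...,0]<=120)&(H[...,1]>150)&(H[...,2]>60)
ms=comp(ora(H),270,240); me=comp(ora(G),250,215)
print(ms.sum(),me.sum())
x0=list(px2w(s,262,235,.09)[:2]); print(x0)
lid=boxpts([-.134,.11],[-.125,.125],[.082,.09])
x0=[*x0,0]
for v in ([(s,ms)],[(e,me)],[(s,ms),(e,me)]): print('box',fitbox(v,lid,np.array(x0)))
ms=comp(blu(H),392,335); me=comp(blu(G),180,300)
x0=np.array([*px2w(s,392,335,.016)[:2],0])
tr=boxpts([-.085,.085],[-.06,.06],[0,.032])
for v in ([(s,ms)],[(e,me)],[(s,ms),(e,me)]): print('tray',fitbox(v,tr,x0))
print('pot',px2w(s,237.5,209,.135),px2w(e,256,176,.135))
for p in((187,125),(215,105),(242,132),(272,180)):print('fin',px2w(s,*p,.052)[:2].round(3))
for n,p in dict(plug=(216,128),tape=(172,198),core=(119,129),purp1=(213,165),purp2=(319,300),jar=(315,385),tubes=(300,177)).items(): print(n,px2w(s,*p,.045)[:2].round(3))
a=cv2.resize(s['img'][85:255,150:330],None,fx=4.4,fy=3.5,interpolation=cv2.INTER_CUBIC)
cv2.imwrite('pics/c1.png',a[:,:,::-1])
E
```

```text
lookdir [-0.30984331 -0.36865453 -0.87640799] [ 0.51613181 -0.65703184 -0.54946985]
13243.0 5723.0
[np.float64(0.569794697591296), np.float64(0.03877650777244235)]
box (array([ 0.57241333,  0.02562492, -0.05300458]), np.float64(0.015220175512627464))
box (array([ 0.5815623 ,  0.02567867, -0.02980278]), np.float64(0.1623850099186975))
box (array([ 0.57353544,  0.02583107, -0.04995906]), np.float64(0.22074162967927072))
tray (array([0.48252016, 0.34359829, 0.16670985]), np.float64(0.020485795879465855))
tray (array([0.48319189, 0.34162349, 0.16095622]), np.float64(0.02471547896896939))
tray (array([0.48271276, 0.3431604 , 0.16593322]), np.float64(0.05422770301918341))
pot [ 0.58469537 -0.01952036  0.135     ] [ 0.58136147 -0.01923122  0.135     ]
fin [ 0.517 -0.326]
fin [ 0.426 -0.335]
fin [ 0.425 -0.224]
fin [ 0.455 -0.071]
plug [ 0.464 -0.279]
tape [ 0.657 -0.179]
core [ 0.651 -0.426]
purp1 [ 0.534 -0.194]
purp2 [0.558 0.207]
jar [0.671 0.322]
tubes [ 0.397 -0.04 ]
```

View pics/c1.png

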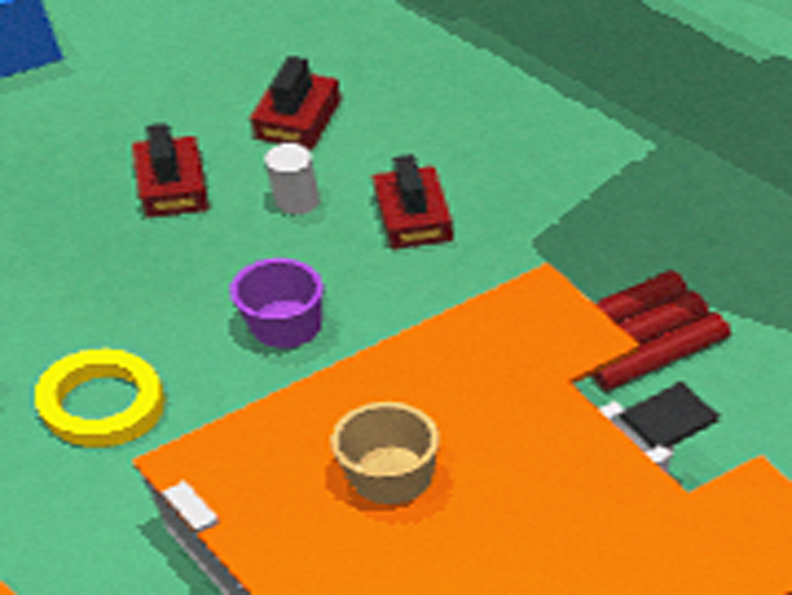

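Three packs are at scene px (189,133), (217,113) and (243,141). The plug is at (215,135). The red tubes at (300,178) are not a pack. The cardboard pot on the lid is at (237,214), with purple look-alikes at (213,171) and (318,306). The empty tray is at (392,335), while the two other blue trays hold tubes. Next I move above the box for a wrist check.

```bash
python3 -m crank '[{"tz":-1,"rz":0.83},{"tz":-1,"rz":0.83},{"tz":-1,"rz":0.83},{"tx":0.35,"ty":-0.95},{"tx":0.35,"ty":-0.95},{"tx":0.35,"ty":-0.95},{"tx":0.35,"ty":-0.95},{"tx":0.35,"ty":-0.95},{"tx":0.35,"ty":-0.95},{"tx":0.35,"ty":-0.95},{"tx":0.35,"ty":-0.95},{"tx":0.35,"ty":-0.95},{"tx":0.35,"ty":-0.95},{"tx":0.35,"ty":-0.95},{"tx":0.35,"ty":-0.95},{"tx":0.35,"ty":-0.95},{"tx":0}]'
python3 - <<'E'
from h import *
snap('wrist','w1')
print(robot.get_obs()['joints']); go([.583,-.0195,.2],[np.pi,0,-.053])
E
```

```text
[-1.36311300e+00  2.45542896e-01  1.55852874e+00  7.25797391e-06
  1.33868858e+00 -1.74134310e-01]
shift units [10.674 -8.286  0.844] turn units [-0.007  0.     2.491]$[0]: bad value
```

View pics/w1.png

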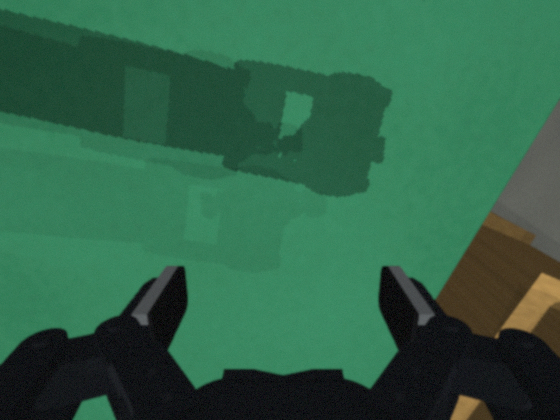

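The call was refused and the arm did not move. I'll test which row format it accepts.

```bash
python3 -m crank '[{"tz":-0.9}]'; echo; python3 -m crank '[{"tx":0.0,"ty":0.0,"tz":-0.9,"rx":0.0,"ry":0.0,"rz":0.8}]'
```

```text
time: 0.32
eef_pos: [0.2416, -0.6006, 0.2819]
tcp_rot: [-3.13, -0.0, 0.238]
ft_force: [0.0, -0.7, 1.0]
opening: 1.003$[0]: bad value
```

```bash
python3 -m crank '[{"tx":0,"ty":0,"tz":-1,"rx":0,"ry":0,"rz":0.85},{"tx":0,"ty":0,"tz":-1,"rx":0,"ry":0,"rz":0.85},{"tx":0.35,"ty":-0.95,"tz":0,"rx":0,"ry":0,"rz":0},{"tx":0.35,"ty":-0.95,"tz":0,"rx":0,"ry":0,"rz":0},{"tx":0.35,"ty":-0.95,"tz":0,"rx":0,"ry":0,"rz":0},{"tx":0.35,"ty":-0.95,"tz":0,"rx":0,"ry":0,"rz":0},{"tx":0.35,"ty":-0.95,"tz":0,"rx":0,"ry":0,"rz":0},{"tx":0.35,"ty":-0.95,"tz":0,"rx":0,"ry":0,"rz":0},{"tx":0.35,"ty":-0.95,"tz":0,"rx":0,"ry":0,"rz":0},{"tx":0.35,"ty":-0.95,"tz":0,"rx":0,"ry":0,"rz":0},{"tx":0.35,"ty":-0.95,"tz":0,"rx":0,"ry":0,"rz":0},{"tx":0.35,"ty":-0.95,"tz":0,"rx":0,"ry":0,"rz":0},{"tx":0.35,"ty":-0.95,"tz":0,"rx":0,"ry":0,"rz":0},{"tx":0.35,"ty":-0.95,"tz":0,"rx":0,"ry":0,"rz":0},{"tx":0,"ty":0,"tz":0,"rx":0,"ry":0,"rz":0}]'
python3 - <<'E'
from h import *
snap('wrist','w2')
print(robot.get_obs()['joints']); go([.583,-.0195,.2],[np.pi,0,-.053])
E
```

```text
time: 2.2
eef_pos: [0.4973, -0.0307, 0.3908]
tcp_rot: [-3.136, -0.001, -0.072]
ft_force: [-0.5, -1.5, -0.0]
opening: 1.003
[-0.29515516 -0.20511108  1.74835269  0.00543881  1.59896212  1.34947621]
shift units [ 1.696 -0.356  3.819] turn units [-0.031 -0.004 -0.119]
```

View pics/w2.png

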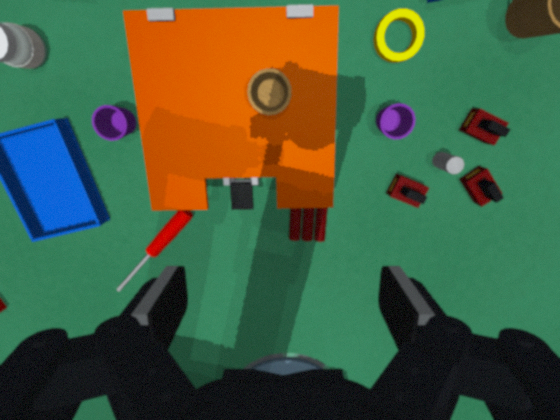

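The wrist view shows the lid with the pot's rim at (269,90), the paddle at (242,194), and packs at (484,126), (482,186) and (408,190). The plug is at (449,162) and the tubes at (308,224).

Run:
```python
from fit import *
s=cam('scene0'); w=cam('w2'); 
ora=lambda H:(H[...,0]>=4)&(H[...,0]<=18)&(H[...,1]>180)&(H[...,2]>90)
blu=lambda H:(H[...,0]>=95)&(H[...,0]<=120)&(H[...,1]>150)&(H[...,2]>60)
mw=comp(ora(hsv(w)),180,100); ms=comp(ora(hsv(s)),270,240)
lid=boxpts([-.134,.11],[-.125,.125],[.082,.09]); x0=np.array([.573,.0256,-.05])
for v in ([(w,mw)],[(s,ms)],[(w,mw),(s,ms)]): r=fitbox(v,lid,x0); print('box',r)
print('paddle ctr',px2w(w,242,194,.09), 'pred', (R.from_euler('z',r[0][2]).apply([-.1165,0,.09])+[*r[0][:2],0]))
print('pot',px2w(w,269,90,.135),px2w(s,237.5,209,.135))
mw=comp(blu(hsv(w)),50,180); ms=comp(blu(hsv(s)),392,335)
print('tray',fitbox([(w,mw),(s,ms)],boxpts([-.085,.085],[-.06,.06],[0,.032]),np.array([.4825,.343,.166])))
# packs: red body+black fin convex hull
H=hsv(w)
fg=~((H[...,0]>60)&(H[...,0]<95)&(H[...,1]>90)); fg[260:]=0
H2=hsv(s); fg2=~((H2[...,0]>60)&(H2[...,0]<95)&(H2[...,1]>70))
P=np.vstack([boxpts([-.025,.025],[-.018,.018],[0,.024]),boxpts([-.015,.015],[-.006,.006],[.052])])
for n,(u,v),(u2,v2),y0 in(('A',(480,126),(189,137),0.),('B',(482,186),(217,117),0.),('C',(408,190),(243,145),0.)):
    m=comp(fg,u,v); m2=comp(fg2,u2,v2); print(n,m.sum(),m2.sum())
    b=px2w(w,u,v,.03)[:2]
    best=min((fitbox([(w,m),(s,m2)],P,np.array([*b,y])) for y in np.arange(-1.4,1.6,.4)),key=lambda r:r[1]); print(best[0].round(4),best[1])
print('plug',px2w(w,453,165,.05))
go([.583,-.0195,.2],[np.pi,0,-.053])
```

```text
box (array([ 0.57144893,  0.0244738 , -0.05170291]), np.float64(0.022503729557935653))
box (array([ 0.57208486,  0.02614464, -0.05253604]), np.float64(0.012043115182283045))
box (array([ 0.5718171 ,  0.02521312, -0.05419101]), np.float64(0.03990066366214637))
paddle ctr [0.45893821 0.02871038 0.09      ] pred [0.45548812 0.03152328 0.09      ]
pot [ 0.58759861 -0.02089163  0.135     ] [ 0.58469537 -0.01952036  0.135     ]
tray (array([0.48163925, 0.3430247 , 0.16598308]), np.float64(0.04152760103402499))
A 1241.0 391.0
[ 0.5193 -0.3297 -2.0653] 0.21584400007419147
B 1141.0 685.0
[ 0.4273 -0.3361  0.5984] 0.5649834781433956
C 977.0 401.0
[ 0.4275 -0.2202 -2.0284] 0.19116808496550183
plug [ 0.47036476 -0.27330345  0.05      ]
shift units [ 1.696 -0.356  3.819] turn units [-0.031 -0.004 -0.119]
```

```bash
python3 -m crank '[{"tx":0.6,"ty":-0.12,"tz":0.9,"rx":0,"ry":0,"rz":0},{"tx":0.6,"ty":-0.12,"tz":0.9,"rx":0,"ry":0,"rz":-0.1},{"tx":0.6,"ty":-0.12,"tz":0.9,"rx":0,"ry":0,"rz":0},{"tx":0,"ty":0,"tz":0.9,"rx":0,"ry":0,"rz":0},{"tx":0,"ty":0,"tz":0,"rx":0,"ry":0,"rz":0}]'
python3 -c "
from h import *
go([.585,-.020,.112],[np.pi,0,-.053])"
```

```text
time: 2.88
eef_pos: [0.5909, -0.026, 0.2084]
tcp_rot: [-3.14, -0.005, -0.064]
ft_force: [-0.3, -0.1, -0.1]
opening: 0.999
shift units [-0.135 -0.108  1.927] turn units [-0.012 -0.028 -0.061]
```

```bash
python3 -m crank '[{"tx":-0.1,"ty":-0.09,"tz":0.5,"rx":0,"ry":0,"rz":-0.05},{"tx":0,"ty":0,"tz":0.5,"rx":0,"ry":0,"rz":0},{"tx":0,"ty":0,"tz":0.5,"rx":0,"ry":0,"rz":0},{"tx":0,"ty":0,"tz":0.3,"rx":0,"ry":0,"rz":0},{"tx":0,"ty":0,"tz":0,"rx":0,"ry":0,"rz":0}]'
python3 -c "
from h import *
go([.585,-.020,.112],[np.pi,0,-.053])"
python3 -m crank '[{"tx":0,"ty":0,"tz":0,"rx":0,"ry":0,"rz":0},{"tx":0,"ty":0,"tz":0,"rx":0,"ry":0,"rz":0},{"tx":0,"ty":0,"tz":0,"rx":0,"ry":0,"rz":0},{"tx":0,"ty":0,"tz":0,"rx":0,"ry":0,"rz":0},{"tx":0,"ty":0,"tz":0,"rx":0,"ry":0,"rz":0}]' 0
```

```text
time: 3.5
eef_pos: [0.5927, -0.0273, 0.129]
tcp_rot: [3.14, -0.023, -0.061]
ft_force: [-0.1, -0.3, -0.1]
opening: 0.999
shift units [-0.171 -0.136  0.336] turn units [ 0.012 -0.132 -0.045]
time: 4.12
eef_pos: [0.5953, -0.0281, 0.1338]
tcp_rot: [3.138, -0.03, -0.061]
ft_force: [0.4, -0.2, -1.3]
opening: 0.541
```

```bash
python3 -m crank '[{"tx":0,"ty":0,"tz":0,"rx":0,"ry":0,"rz":0},{"tx":0,"ty":0,"tz":0,"rx":0,"ry":0,"rz":0},{"tx":0,"ty":0,"tz":0,"rx":0,"ry":0,"rz":0}]' 100
python3 -m crank '[{"tx":0,"ty":0,"tz":0,"rx":0,"ry":0,"rz":0},{"tx":0,"ty":0,"tz":0,"rx":0,"ry":0,"rz":0},{"tx":0,"ty":0,"tz":0,"rx":0,"ry":0,"rz":0}]' 
python3 -m crank '[{"tx":-0.2,"ty":-0.15,"tz":0.2,"rx":0,"ry":0.15,"rz":0}]' 
python3 -c "
from h import *
go([.585,-.020,.112],[np.pi,0,-.053])"
```

```text
time: 4.5
eef_pos: [0.5951, -0.028, 0.1335]
tcp_rot: [3.138, -0.03, -0.061]
ft_force: [0.3, 0.9, -0.6]
opening: 1.002
time: 4.88
eef_pos: [0.5952, -0.028, 0.1335]
tcp_rot: [3.138, -0.03, -0.061]
ft_force: [0.0, 0.5, -1.2]
opening: 1.001
time: 5.0
eef_pos: [0.5873, -0.0205, 0.1242]
tcp_rot: [3.138, -0.06, -0.061]
ft_force: [-0.6, 0.1, 0.1]
opening: 1.004
shift units [-0.062 -0.008  0.242] turn units [ 0.023 -0.342 -0.049]
```

```bash
python3 -m crank '[{"tx":-0.06,"ty":0,"tz":0.12,"rx":0,"ry":-0.3,"rz":0},{"tx":0,"ty":0,"tz":0.1,"rx":0,"ry":0,"rz":0},{"tx":0,"ty":0,"tz":0,"rx":0,"ry":0,"rz":0}]' 
python3 -c "
from h import *
go([.585,-.020,.112],[np.pi,0,-.053])"
```

```text
time: 5.38
eef_pos: [0.5832, -0.0196, 0.1116]
tcp_rot: [3.138, -0.005, -0.061]
ft_force: [-0.1, 0.3, -0.0]
opening: 0.998
shift units [ 0.037  0.005 -0.008] turn units [ 0.019 -0.027 -0.046]
```

```bash
python3 -m crank '[{"tx":0,"ty":0,"tz":0,"rx":0,"ry":0,"rz":0},{"tx":0,"ty":0,"tz":0,"rx":0,"ry":0,"rz":0},{"tx":0,"ty":0,"tz":0,"rx":0,"ry":0,"rz":0},{"tx":0,"ty":0,"tz":0,"rx":0,"ry":0,"rz":0},{"tx":0,"ty":0,"tz":0,"rx":0,"ry":0,"rz":0}]' 0
python3 -m crank '[{"tx":0,"ty":0,"tz":-0.4,"rx":0,"ry":0,"rz":0},{"tx":0,"ty":0,"tz":-0.7,"rx":0,"ry":0,"rz":0},{"tx":0,"ty":0,"tz":-0.7,"rx":0,"ry":0,"rz":0},{"tx":0,"ty":0,"tz":-0.4,"rx":0,"ry":0,"rz":0},{"tx":0,"ty":0,"tz":0,"rx":0,"ry":0,"rz":0}]'
python3 -c "
from h import *
go([.4817,.343,.2],[np.pi,0,.166])"
```

```text
time: 6.0
eef_pos: [0.5839, -0.02, 0.1128]
tcp_rot: [3.138, -0.008, -0.061]
ft_force: [1.3, 0.2, -0.2]
opening: 0.55
time: 6.62
eef_pos: [0.5833, -0.0195, 0.2308]
tcp_rot: [3.138, -0.01, -0.061]
ft_force: [0.1, 0.5, -1.5]
opening: 0.551
shift units [-2.477 -7.114  0.563] turn units [ 0.03  -0.055 -1.301]
```

```bash
python3 -m crank '[{"tx":-0.15,"ty":-0.45,"tz":0,"rx":0,"ry":0,"rz":0},{"tx":-0.31,"ty":-0.89,"tz":0,"rx":0,"ry":0,"rz":0},{"tx":-0.31,"ty":-0.89,"tz":0,"rx":0,"ry":0,"rz":0},{"tx":-0.31,"ty":-0.89,"tz":0,"rx":0,"ry":0,"rz":0},{"tx":-0.31,"ty":-0.89,"tz":0,"rx":0,"ry":0,"rz":0},{"tx":-0.31,"ty":-0.89,"tz":0,"rx":0,"ry":0,"rz":0},{"tx":-0.31,"ty":-0.89,"tz":0,"rx":0,"ry":0,"rz":0},{"tx":-0.31,"ty":-0.89,"tz":0,"rx":0,"ry":0,"rz":0},{"tx":-0.15,"ty":-0.45,"tz":0,"rx":0,"ry":0,"rz":-0.3},{"tx":0,"ty":0,"tz":0,"rx":0,"ry":0,"rz":-0.5},{"tx":0,"ty":0,"tz":0,"rx":0,"ry":0,"rz":-0.5},{"tx":0,"ty":0,"tz":0,"rx":0,"ry":0,"rz":0}]'
python3 -c "
from h import *
go([.4817,.343,.1],[np.pi,0,.166])"
```

```text
time: 8.12
eef_pos: [0.4609, 0.3644, 0.2147]
tcp_rot: [3.136, 0.017, 0.18]
ft_force: [0.2, 0.0, -0.4]
opening: 0.547
shift units [0.371 0.482 2.292] turn units [0.032 0.097 0.079]
```

```bash
python3 -m crank '[{"tx":0.33,"ty":0.45,"tz":0.6,"rx":0,"ry":0.1,"rz":0},{"tx":0,"ty":0,"tz":0.7,"rx":0,"ry":0,"rz":0},{"tx":0,"ty":0,"tz":0.7,"rx":0,"ry":0,"rz":0},{"tx":0,"ty":0,"tz":0.4,"rx":0,"ry":0,"rz":0},{"tx":0,"ty":0,"tz":0.4,"rx":0,"ry":0,"rz":0},{"tx":0,"ty":0,"tz":0,"rx":0,"ry":0,"rz":0}]'
python3 -c "
from h import *
go([.4817,.343,.029],[np.pi,0,.166])"
```

```text
time: 8.88
eef_pos: [0.477, 0.345, 0.0679]
tcp_rot: [3.136, 0.004, 0.173]
ft_force: [-0.5, -1.0, 0.1]
opening: 0.546
shift units [0.089 0.05  0.777] turn units [0.033 0.021 0.039]
```

```bash
python3 -m crank '[{"tx":0.05,"ty":0.03,"tz":0.3,"rx":0,"ry":0,"rz":0},{"tx":0,"ty":0,"tz":0.2,"rx":0,"ry":0,"rz":0},{"tx":0,"ty":0,"tz":0.12,"rx":0,"ry":0,"rz":0},{"tx":0,"ty":0,"tz":0.08,"rx":0,"ry":0,"rz":0},{"tx":0,"ty":0,"tz":0,"rx":0,"ry":0,"rz":0}]'
```

```text
time: 9.5
eef_pos: [0.4815, 0.3445, 0.0328]
tcp_rot: [3.137, -0.0, 0.172]
ft_force: [-0.4, -0.1, -0.0]
opening: 0.548
```

```bash
python3 -m crank '[{"tx":0,"ty":0,"tz":0.06,"rx":0,"ry":0,"rz":0},{"tx":0,"ty":0,"tz":0.04,"rx":0,"ry":0,"rz":0},{"tx":0,"ty":0,"tz":0.03,"rx":0,"ry":0,"rz":0}]'
python3 -m crank '[{"tx":0,"ty":0,"tz":0,"rx":0,"ry":0,"rz":0},{"tx":0,"ty":0,"tz":0,"rx":0,"ry":0,"rz":0}]' 78
python3 -m crank '[{"tx":0,"ty":0,"tz":-0.4,"rx":0,"ry":0,"rz":0},{"tx":0,"ty":0,"tz":-0.8,"rx":0,"ry":0,"rz":0},{"tx":0,"ty":0,"tz":-0.9,"rx":0,"ry":0,"rz":0},{"tx":0,"ty":0,"tz":-0.9,"rx":0,"ry":0,"rz":0},{"tx":0,"ty":0,"tz":-0.6,"rx":0,"ry":0,"rz":0},{"tx":0,"ty":0,"tz":0,"rx":0,"ry":0,"rz":0}]'
python3 -c "
from h import *
snap('side','s3'); b=cv2.imread('pics/s3.png'); cv2.imwrite('pics/s3c.png',cv2.resize(b[140:400,100:360],None,fx=2,fy=2))
B=R.from_euler('z',-.053)
g=B.apply([-.123,0,.086])+[.5717,.0252,0]; print(g)
go(g+[0,0,.1],[np.pi,0,-.053])"
```

```text
time: 9.88
eef_pos: [0.4823, 0.3449, 0.0278]
tcp_rot: [3.137, -0.002, 0.172]
ft_force: [-5.0, -2.8, 12.8]
opening: 0.552
time: 10.12
eef_pos: [0.4827, 0.3451, 0.0282]
tcp_rot: [3.138, -0.003, 0.172]
ft_force: [-0.1, 0.8, -0.9]
opening: 0.781
time: 10.88
eef_pos: [0.4827, 0.3462, 0.221]
tcp_rot: [3.139, -0.009, 0.172]
ft_force: [0.3, -0.1, -0.1]
opening: 0.779
[0.44887271 0.03171595 0.086     ]
shift units [-1.733  6.074  0.672] turn units [ 0.014 -0.038  1.291]
```

View pics/s3c.png

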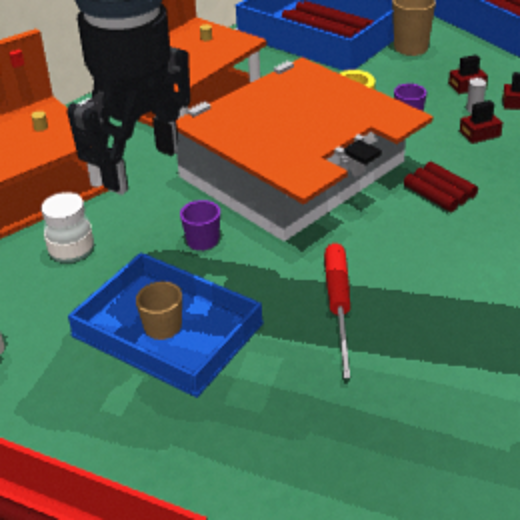

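Pot stands upright in the blue tray. Next is the paddle.

```bash
python3 -m crank '[{"tx":0,"ty":0,"tz":0,"rx":0,"ry":0,"rz":0.6},{"tx":0,"ty":0,"tz":0,"rx":0,"ry":0,"rz":0.6},{"tx":-0.05,"ty":0.7,"tz":0,"rx":0,"ry":0,"rz":0},{"tx":-0.05,"ty":0.9,"tz":0,"rx":0,"ry":0,"rz":0},{"tx":-0.05,"ty":0.9,"tz":0,"rx":0,"ry":0,"rz":0},{"tx":-0.05,"ty":0.9,"tz":0,"rx":0,"ry":0,"rz":0},{"tx":-0.05,"ty":0.9,"tz":0,"rx":0,"ry":0,"rz":0},{"tx":-0.05,"ty":0.9,"tz":0,"rx":0,"ry":0,"rz":0},{"tx":0,"ty":0.5,"tz":0.3,"rx":0,"ry":0,"rz":0},{"tx":0,"ty":0,"tz":0,"rx":0,"ry":0,"rz":0}]' 56
python3 -c "
from h import *
go([.4489,.0317,.15],[np.pi,0,-.053])"
```

```text
time: 12.18
eef_pos: [0.4436, 0.052, 0.1896]
tcp_rot: [3.134, 0.02, -0.043]
ft_force: [0.2, 0.8, 0.2]
opening: 0.557
shift units [0.139 0.396 0.793] turn units [0.043 0.114 0.056]
```

```bash
python3 -m crank '[{"tx":0.13,"ty":0.37,"tz":0.5,"rx":0.04,"ry":0.1,"rz":0.05},{"tx":0,"ty":0,"tz":0.3,"rx":0,"ry":0,"rz":0},{"tx":0,"ty":0,"tz":0,"rx":0,"ry":0,"rz":0}]'
python3 - <<'E'
from fit import *
d=snap('wrist','w4'); go([.4489,.0317,.078],[np.pi,0,-.053])
P=R.from_euler('z',-.053).apply(np.array([[-.135,-.015,.09],[-.135,.015,.09],[-.098,.015,.09],[-.098,-.015,.09],[-.134,.048,.09],[-.134,-.048,.09],[-.09,.048,.09],[-.09,-.048,.09]]))+[.5717,.0252,0]
im=d['img'][:,:,::-1].copy()
for q in w2px(d,P): cv2.circle(im,tuple(int(round(a)) for a in q),3,(255,255,0),1)
cv2.imwrite('pics/w4o.png',im)
E
```

```text
time: 12.55
eef_pos: [0.4483, 0.035, 0.1478]
tcp_rot: [-3.141, 0.004, -0.051]
ft_force: [0.3, 0.9, -0.0]
opening: 0.56
shift units [0.011 0.066 1.409] turn units [-0.005  0.017  0.015]
```

View pics/w4o.png

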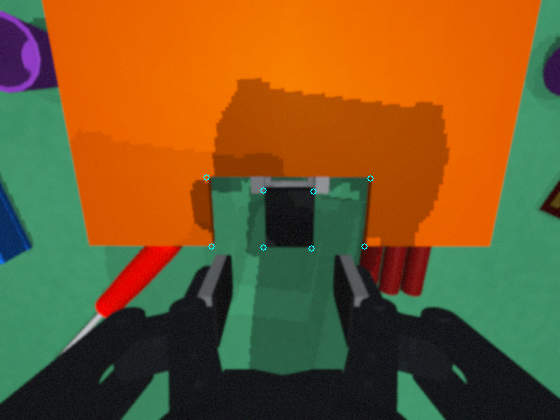

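The overlay matches the paddle (265–312, 190–247) and the notch within 2 px. Descending.

```bash
python3 -m crank '[{"tx":0.01,"ty":0.07,"tz":0.4,"rx":0,"ry":0,"rz":0},{"tx":0,"ty":0,"tz":0.4,"rx":0,"ry":0,"rz":0},{"tx":0,"ty":0,"tz":0.3,"rx":0,"ry":0,"rz":0},{"tx":0,"ty":0,"tz":0.1,"rx":0,"ry":0,"rz":0},{"tx":0,"ty":0,"tz":0,"rx":0,"ry":0,"rz":0}]'
python3 -c "
from h import *
go([.4489,.031,.078],[np.pi,0,-.053])"
```

```text
time: 13.22
eef_pos: [0.4526, 0.034, 0.091]
tcp_rot: [-3.141, -0.005, -0.045]
ft_force: [-0.1, 0.3, 0.2]
opening: 0.56
shift units [-0.072  0.062  0.261] turn units [-0.002 -0.028  0.044]
```

```bash
python3 -m crank '[{"tx":-0.06,"ty":0.06,"tz":0.15,"rx":0,"ry":-0.03,"rz":0.04},{"tx":-0.02,"ty":0,"tz":0.1,"rx":0,"ry":0,"rz":0},{"tx":0,"ty":0,"tz":0,"rx":0,"ry":0,"rz":0}]'
python3 -m crank '[{"tx":0,"ty":0,"tz":0,"rx":0,"ry":0,"rz":0},{"tx":0,"ty":0,"tz":0,"rx":0,"ry":0,"rz":0},{"tx":0,"ty":0,"tz":0,"rx":0,"ry":0,"rz":0},{"tx":0,"ty":0,"tz":0,"rx":0,"ry":0,"rz":0}]' 0
python3 -c "
from h import *
go([.4489,.031,.078],[np.pi,0,-.053])"
```

```text
time: 13.6
eef_pos: [0.4491, 0.0308, 0.0789]
tcp_rot: [3.142, -0.001, -0.053]
ft_force: [-0.3, 0.1, -0.5]
opening: 0.558
time: 14.1
eef_pos: [0.4491, 0.031, 0.0793]
tcp_rot: [-3.141, -0.002, -0.053]
ft_force: [0.3, 0.5, -0.1]
opening: 0.336
shift units [-0.005  0.001  0.025] turn units [-0.002 -0.009 -0.001]
```

```bash
python3 -m crank '[{"tx":0,"ty":0,"tz":-0.15,"rx":0,"ry":0,"rz":0},{"tx":0,"ty":0,"tz":-0.2,"rx":0,"ry":0,"rz":0},{"tx":0.03,"ty":0,"tz":-0.3,"rx":0,"ry":0,"rz":0},{"tx":0.06,"ty":0,"tz":-0.4,"rx":0,"ry":0,"rz":0},{"tx":0.11,"ty":0,"tz":-0.4,"rx":0,"ry":0,"rz":0}]'
cat > arc.py <<'E'
from h import *
o=robot.get_obs(); R0=R.from_euler('xyz',o['tcp_rot']).as_matrix()
g=o['eef_pos']-.008*R0[:,2]
b=R.from_euler('z',-.053).inv().apply(g-[.5717,.0248,0]); v=b-[.11,0,.082]
print('box frame',b.round(4),'radius',np.hypot(v[0],v[2]).round(4),'angle',np.arctan2(v[2],-v[0]).round(3), 'F',o['ft_force'].round(1),'T',o['wrist_torque'].round(2))
E
python3 arc.py
```

```text
time: 14.72
eef_pos: [0.4586, 0.0306, 0.1495]
tcp_rot: [-3.14, -0.004, -0.054]
ft_force: [5.4, -0.4, -9.4]
opening: 0.334
box frame [-0.1132 -0.0003  0.1575] radius 0.2357 angle 0.326 F [ 5.4 -0.4 -9.4] T [ 0.2  -0.34  0.07]
```

```bash
python3 -m crank '[{"tx":0.22,"ty":0,"tz":-0.45,"rx":0,"ry":0,"rz":0},{"tx":0.25,"ty":0,"tz":-0.44,"rx":0,"ry":0,"rz":0},{"tx":0.3,"ty":0,"tz":-0.41,"rx":0,"ry":0,"rz":0},{"tx":0.34,"ty":0,"tz":-0.37,"rx":0,"ry":0,"rz":0},{"tx":0.38,"ty":0,"tz":-0.33,"rx":0,"ry":0,"rz":0}]'
python3 arc.py
```

```text
time: 15.35
eef_pos: [0.5196, 0.0274, 0.2432]
tcp_rot: [-3.141, 0.044, -0.052]
ft_force: [-9.4, -0.8, 1.0]
opening: 0.331
box frame [-5.180e-02 -2.000e-04  2.512e-01] radius 0.2341 angle 0.808 F [-9.4 -0.8  1. ] T [-0.16  2.08 -0.05]
```

```bash
python3 -m crank '[{"tx":0.38,"ty":0,"tz":-0.32,"rx":0,"ry":0.1,"rz":0},{"tx":0.42,"ty":0,"tz":-0.27,"rx":0,"ry":0.1,"rz":0},{"tx":0.44,"ty":0,"tz":-0.22,"rx":0,"ry":0.05,"rz":0},{"tx":0.47,"ty":0,"tz":-0.17,"rx":0,"ry":0,"rz":0},{"tx":0.48,"ty":0,"tz":-0.1,"rx":0,"ry":0,"rz":0}]'
python3 arc.py
```

```text
time: 15.98
eef_pos: [0.6203, 0.0222, 0.2965]
tcp_rot: [3.14, 0.042, -0.051]
ft_force: [-10.8, 2.9, 11.1]
opening: 0.332
box frame [ 0.049  -0.      0.3045] radius 0.2307 angle 1.303 F [-10.8   2.9  11.1] T [0.26 2.12 0.21]
```

```bash
python3 -m crank '[{"tx":0.46,"ty":0,"tz":-0.08,"rx":0,"ry":0.1,"rz":0},{"tx":0.46,"ty":0,"tz":-0.04,"rx":0,"ry":0.1,"rz":0},{"tx":0.3,"ty":0,"tz":0,"rx":0,"ry":0,"rz":0},{"tx":0,"ty":0,"tz":0,"rx":0,"ry":0,"rz":0},{"tx":0,"ty":0,"tz":0,"rx":0,"ry":0,"rz":0}]'
python3 arc.py
python3 - <<'E'
from h import *
snap('side','s5'); b=cv2.imread('pics/s5.png'); cv2.imwrite('pics/s5c.png',cv2.resize(b[80:280,150:400],None,fx=3,fy=3))
E
```

```text
time: 16.6
eef_pos: [0.6785, 0.0191, 0.3044]
tcp_rot: [3.138, 0.022, -0.05]
ft_force: [-0.0, -0.8, -0.5]
opening: 0.335
box frame [ 0.1071 -0.      0.3124] radius 0.2304 angle 1.558 F [-0.  -0.8 -0.5] T [0.2  0.28 0.09]
```

View pics/s5c.png

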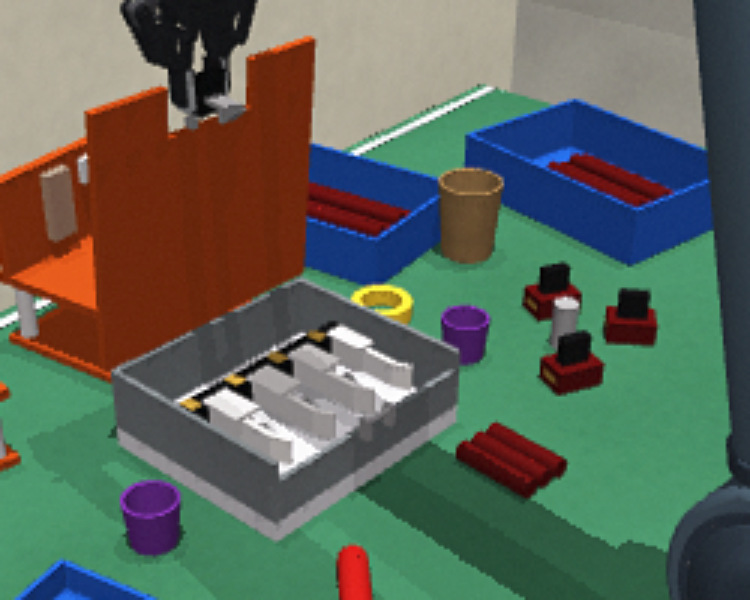

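```bash
python3 -m crank '[{"tx":0.2,"ty":0,"tz":0.01,"rx":0,"ry":0.1,"rz":0},{"tx":0.05,"ty":0,"tz":0,"rx":0,"ry":0,"rz":0},{"tx":0,"ty":0,"tz":0,"rx":0,"ry":0,"rz":0},{"tx":0,"ty":0,"tz":0,"rx":0,"ry":0,"rz":0}]'
python3 arc.py
python3 -m crank '[{"tx":0,"ty":0,"tz":0,"rx":0,"ry":0,"rz":0},{"tx":0,"ty":0,"tz":0,"rx":0,"ry":0,"rz":0},{"tx":0,"ty":0,"tz":-0.4,"rx":0,"ry":0,"rz":0},{"tx":0,"ty":0,"tz":-0.8,"rx":0,"ry":0,"rz":0},{"tx":0,"ty":0,"tz":-0.6,"rx":0,"ry":0,"rz":0},{"tx":0,"ty":0,"tz":0,"rx":0,"ry":0,"rz":0}]' 56
python3 - <<'E'
from h import *
snap('side','s6');go([.36,-.27,.35],[np.pi,0,-.053])
E
```

```text
time: 17.15
eef_pos: [0.6893, 0.0185, 0.3044]
tcp_rot: [3.138, 0.008, -0.05]
ft_force: [-1.5, 0.1, 1.1]
opening: 0.332
box frame [0.1178 0.     0.3124] radius 0.2305 angle 1.605 F [-1.5  0.1  1.1] T [0.15 0.77 0.09]
time: 17.9
eef_pos: [0.6917, 0.0184, 0.4019]
tcp_rot: [3.137, -0.002, -0.051]
ft_force: [-1.1, 0.5, -0.1]
opening: 0.56
shift units [-6.324  6.092  1.031] turn units [0.027 0.005 0.014]
```

```bash
python3 -m crank '[{"tx":-0.4,"ty":0.2,"tz":0,"rx":0,"ry":0,"rz":0},{"tx":-0.68,"ty":0.85,"tz":0.4,"rx":0,"ry":0,"rz":0},{"tx":-0.68,"ty":0.85,"tz":0.45,"rx":0,"ry":0,"rz":0},{"tx":-0.68,"ty":0.85,"tz":0.45,"rx":0,"ry":0,"rz":0},{"tx":-0.68,"ty":0.85,"tz":0.45,"rx":0,"ry":0,"rz":0},{"tx":-0.68,"ty":0.85,"tz":0.45,"rx":0,"ry":0,"rz":0},{"tx":-0.68,"ty":0.85,"tz":0.45,"rx":0,"ry":0,"rz":0},{"tx":-0.4,"ty":0.6,"tz":0.3,"rx":0,"ry":0,"rz":0},{"tx":0,"ty":0,"tz":0,"rx":0,"ry":0,"rz":0}]'
python3 - <<'E'
from h import *
snap('wrist','w7')
print(robot.get_obs()['joints'].round(3))
E
```

```text
time: 19.08
eef_pos: [0.4192, -0.2684, 0.2355]
tcp_rot: [-3.137, 0.016, -0.049]
ft_force: [0.4, 0.1, -0.2]
opening: 0.559
[-0.792 -0.103  1.936 -0.008  1.321  0.829]
```

View pics/w7.png

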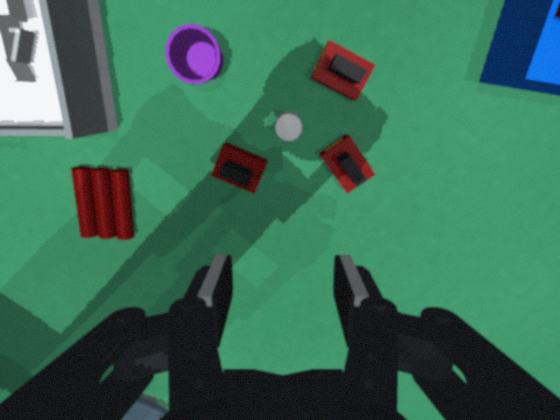

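```bash
cat > packs.py <<'E'
from fit import *
P=np.vstack([boxpts([-.025,.025],[-.018,.018],[0,.024]),boxpts([-.015,.015],[-.006,.006],[.052])])
def packs(fn,seeds,draw=None):
    w=cam(fn); im=w['img'].astype(int)
    fg=(im[...,1]<im[...,0]*1.15+8); H=hsv(w); out={}
    o=w['img'][:,:,::-1].copy()
    for n,(u,v) in seeds.items():
        k=np.zeros_like(fg); k[max(v-38,0):v+38,max(u-38,0):u+38]=1
        kk=cv2.morphologyEx((fg&k).astype(np.uint8),cv2.MORPH_OPEN,np.ones((3,3)))
        nl,l,st,_=cv2.connectedComponentsWithStats(kk); j=1+np.argmin([np.hypot(st[i,0]+st[i,2]/2-u,st[i,1]+st[i,3]/2-v)-st[i,4]**.5 for i in range(1,nl)])
        pts=np.argwhere(l==j)[:,::-1].astype(np.int32); m=np.zeros(fg.shape,np.uint8); cv2.fillConvexPoly(m,cv2.convexHull(pts),1)
        b=px2w(w,u,v,.02)[:2]
        r=min((fitbox([(w,m.astype(float))],P,np.array([*b,y])) for y in np.arange(-1.4,1.6,.45)),key=lambda r:r[1])
        r[0][2]=(r[0][2]+np.pi/2)%np.pi-np.pi/2
        print(n,r[0].round(4),'err',round(r[1],3),'area',st[j,4]); out[n]=r[0]
        W=R.from_euler('z',r[0][2]).apply(P)+[*r[0][:2],0]
        for q in w2px(w,W): cv2.circle(o,tuple(int(round(a)) for a in q),2,(255,255,0),-1)
    if draw: cv2.imwrite('pics/'+draw+'.png',cv2.resize(o[20:220,200:400],None,fx=3,fy=3))
    return out
E
python3 - <<'E'
from packs import *
packs('w7',dict(A=(343,70),B=(348,163),C=(239,168)),'w7o')
w=cam('w7'); print('plug',px2w(w,289,127,.05))
E
```

```text
A [ 0.5184 -0.3311  1.071 ] err 0.025 area 2305
B [ 0.4254 -0.337   0.5877] err 0.032 area 1809
C [ 0.4266 -0.2214  1.112 ] err 0.031 area 1820
plug [ 0.47007592 -0.27643858  0.05      ]
```

View pics/w7o.png

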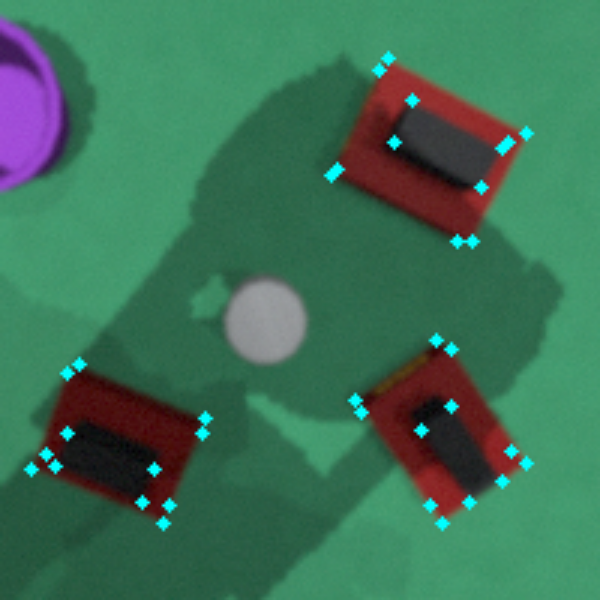

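```bash
python3 -m crank '[{"tx":0.1,"ty":-0.7,"tz":0.4,"rx":0,"ry":0,"rz":-0.5},{"tx":0,"ty":0,"tz":0.4,"rx":0,"ry":0,"rz":-0.95},{"tx":0,"ty":0,"tz":0.4,"rx":0,"ry":0,"rz":-0.95},{"tx":0,"ty":0,"tz":0.4,"rx":0,"ry":0,"rz":-0.95},{"tx":0,"ty":0,"tz":0,"rx":0,"ry":0,"rz":-0.95},{"tx":0,"ty":0,"tz":0,"rx":0,"ry":0,"rz":-0.95},{"tx":0,"ty":0,"tz":0,"rx":0,"ry":0,"rz":-0.95},{"tx":0,"ty":0,"tz":0,"rx":0,"ry":0,"rz":0}]' 50
python3 -c "
from h import *
go([.4266,-.2214,.0445],[np.pi,0,1.112])"
```

```text
time: 20.12
eef_pos: [0.4322, -0.2234, 0.1551]
tcp_rot: [-3.13, 0.001, 1.082]
ft_force: [-0.9, -0.6, 0.3]
opening: 0.5
shift units [-0.016 -0.093  2.212] turn units [-0.065  0.004 -0.172]
```

```bash
python3 -m crank '[{"tx":-0.01,"ty":-0.09,"tz":0.5,"rx":-0.06,"ry":0,"rz":-0.15},{"tx":0,"ty":0,"tz":0.6,"rx":0,"ry":0,"rz":0},{"tx":0,"ty":0,"tz":0.4,"rx":0,"ry":0,"rz":0},{"tx":0,"ty":0,"tz":0.2,"rx":0,"ry":0,"rz":0},{"tx":0,"ty":0,"tz":0,"rx":0,"ry":0,"rz":0}]'
python3 -c "
from h import *
go([.4266,-.2214,.0445],[np.pi,0,1.112])"
```

```text
time: 20.75
eef_pos: [0.4312, -0.2198, 0.0698]
tcp_rot: [3.137, 0.001, 1.101]
ft_force: [0.1, -0.4, 0.6]
opening: 0.501
shift units [-0.07  -0.069  0.506] turn units [ 0.026  0.007 -0.061]
```

```bash
python3 -m crank '[{"tx":-0.06,"ty":-0.07,"tz":0.25,"rx":0,"ry":0,"rz":-0.06},{"tx":-0.02,"ty":-0.01,"tz":0.15,"rx":0,"ry":0,"rz":0},{"tx":0,"ty":0,"tz":0.08,"rx":0,"ry":0,"rz":0},{"tx":0,"ty":0,"tz":0,"rx":0,"ry":0,"rz":0}]'
python3 -c "
from h import *
go([.4266,-.2214,.0445],[np.pi,0,1.112])"
```

```text
time: 21.25
eef_pos: [0.4267, -0.2226, 0.046]
tcp_rot: [3.134, 0.002, 1.111]
ft_force: [0.3, 0.6, 0.5]
opening: 0.502
shift units [ 0.02  -0.012  0.029] turn units [ 0.044  0.012 -0.004]
```

```bash
python3 -m crank '[{"tx":0.01,"ty":0,"tz":0.03,"rx":0.04,"ry":0,"rz":0},{"tx":0,"ty":0,"tz":0,"rx":0,"ry":0,"rz":0},{"tx":0,"ty":0,"tz":0,"rx":0,"ry":0,"rz":0},{"tx":0,"ty":0,"tz":0,"rx":0,"ry":0,"rz":0},{"tx":0,"ty":0,"tz":0,"rx":0,"ry":0,"rz":0}]' 0
python3 -m crank '[{"tx":0,"ty":0,"tz":-0.4,"rx":0,"ry":0,"rz":0},{"tx":0,"ty":0,"tz":-0.6,"rx":0,"ry":0,"rz":0.5},{"tx":0,"ty":0,"tz":-0.6,"rx":0,"ry":0,"rz":0.95},{"tx":0,"ty":0,"tz":-0.6,"rx":0,"ry":0,"rz":0.95},{"tx":0,"ty":0,"tz":-0.2,"rx":0,"ry":0,"rz":0.95},{"tx":0,"ty":0,"tz":0,"rx":0,"ry":0,"rz":0.95},{"tx":0,"ty":0,"tz":0,"rx":0,"ry":0,"rz":0.95},{"tx":0,"ty":0,"tz":0,"rx":0,"ry":0,"rz":0.95},{"tx":0,"ty":0,"tz":0,"rx":0,"ry":0,"rz":0}]'
cat > bx.py <<'E'
import sys
from h import *
# args: x y z(box, mm of TCP) : remaining move for tool at box yaw
t=R.from_euler('z',-.053).apply(np.array([float(a)/1000 for a in sys.argv[1:4]]))+[.5717,.0248,0]
o=robot.get_obs(); b=R.from_euler('z',-.053).inv().apply(o['eef_pos']-[.5717,.0248,0])
print('box mm',(b*1000).round(1),'F',R.from_euler('z',-.053).inv().apply(o['ft_force']).round(1)); go(t,[np.pi,0,-.053])
E
python3 bx.py -57 -81 110
```

```text
time: 21.88
eef_pos: [0.4273, -0.2223, 0.0449]
tcp_rot: [3.14, 0.002, 1.111]
ft_force: [0.4, -0.1, 0.2]
opening: 0.126
time: 23.0
eef_pos: [0.426, -0.2209, 0.1676]
tcp_rot: [3.141, 0.002, -0.005]
ft_force: [0.7, 0.2, -1.2]
opening: 0.12
box mm [-132.5 -253.1  167.6] F [ 0.7  0.3 -1.2]
shift units [ 1.676 -3.367  1.147] turn units [0.005 0.011 0.275]
```

```bash
python3 -m crank '[{"tx":0.2,"ty":-0.4,"tz":0,"rx":0,"ry":0,"rz":0.2},{"tx":0.4,"ty":-0.8,"tz":0,"rx":0,"ry":0,"rz":0},{"tx":0.4,"ty":-0.8,"tz":0,"rx":0,"ry":0,"rz":0},{"tx":0.35,"ty":-0.7,"tz":0,"rx":0,"ry":0,"rz":0},{"tx":0.1,"ty":-0.25,"tz":0.2,"rx":0,"ry":0,"rz":0},{"tx":0,"ty":0,"tz":0.2,"rx":0,"ry":0,"rz":0},{"tx":0,"ty":0,"tz":0,"rx":0,"ry":0,"rz":0}]'
python3 bx.py -57 -81 110
```

```text
time: 23.88
eef_pos: [0.5037, -0.0731, 0.1449]
tcp_rot: [3.14, 0.004, -0.027]
ft_force: [0.2, -0.5, -0.3]
opening: 0.12
box mm [ -62.7 -101.4  144.9] F [ 0.2 -0.5 -0.3]
shift units [ 0.128 -0.406  0.698] turn units [0.008 0.023 0.15 ]
```

```bash
python3 -m crank '[{"tx":0.1,"ty":-0.38,"tz":0.3,"rx":0,"ry":0,"rz":0.13},{"tx":0,"ty":0,"tz":0.3,"rx":0,"ry":0,"rz":0},{"tx":0,"ty":0,"tz":0.1,"rx":0,"ry":0,"rz":0},{"tx":0,"ty":0,"tz":0,"rx":0,"ry":0,"rz":0}]'
python3 bx.py -57 -81 66
```

```text
time: 24.38
eef_pos: [0.5084, -0.0583, 0.1087]
tcp_rot: [3.139, 0.004, -0.054]
ft_force: [-0.4, -0.5, -1.7]
opening: 0.121
box mm [-58.9 -86.4 108.7] F [-0.4 -0.6 -1.7]
shift units [ 0.04  -0.109  0.853] turn units [ 0.016  0.023 -0.004]
```

```bash
python3 -m crank '[{"tx":0.04,"ty":-0.1,"tz":0.2,"rx":0.01,"ry":0.02,"rz":0},{"tx":0,"ty":-0.01,"tz":0.2,"rx":0,"ry":0,"rz":0},{"tx":0,"ty":0,"tz":0.1,"rx":0,"ry":0,"rz":0},{"tx":0,"ty":0,"tz":0,"rx":0,"ry":0,"rz":0}]'
python3 bx.py -57 -81 66
python3 - <<'E'
from fit import *
d=snap('wrist','w8'); im=d['img'][:,:,::-1].copy()
P=np.array([[x,y,z] for y in(-81,-27,27,81) for x,z in ((6,51),(52,51)) for y in (y-13,y+13)]+[[x,y,20] for y in (-81,) for x in(-46,) for y in(y-20,y+20)]+[[-94,-120,60],[110,-120,80]])/1000
for q in w2px(d,R.from_euler('z',-.053).apply(P)+[.5717,.0248,0]): cv2.circle(im,tuple(int(round(a)) for a in q),2,(255,255,0),-1)
cv2.imwrite('pics/w8o.png',im)
E
```

```text
time: 24.88
eef_pos: [0.5112, -0.0534, 0.0826]
tcp_rot: [3.14, -0.001, -0.054]
ft_force: [-0.2, -0.5, -0.9]
opening: 0.121
box mm [-56.3 -81.3  82.6] F [-0.1 -0.5 -0.9]
shift units [-0.015 -0.007  0.332] turn units [ 0.009 -0.005 -0.007]
```

View pics/w8o.png

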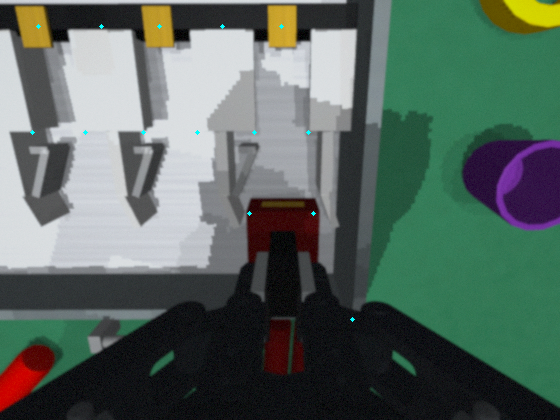

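The overlay agrees with the slot edges (255 and 310) and with the bay centre (282), so the pack is lined up. Lowering it to the floor.

```bash
python3 -m crank '[{"tx":-0.01,"ty":0,"tz":0.15,"rx":0,"ry":0,"rz":0},{"tx":0,"ty":0,"tz":0.1,"rx":0,"ry":0,"rz":0},{"tx":0,"ty":0,"tz":0.05,"rx":0,"ry":0,"rz":0},{"tx":0,"ty":0,"tz":0.02,"rx":0,"ry":0,"rz":0},{"tx":0,"ty":0,"tz":0,"rx":0,"ry":0,"rz":0}]'
python3 bx.py -57 -81 65
```

```text
time: 25.55
eef_pos: [0.5113, -0.0536, 0.0663]
tcp_rot: [3.14, -0.002, -0.054]
ft_force: [-0.9, 1.0, -1.6]
opening: 0.125
box mm [-56.2 -81.5  66.3] F [-1.   1.  -1.6]
shift units [-0.016 -0.011  0.025] turn units [ 0.011 -0.014 -0.006]
```

Now slide in steps.

```bash
python3 -m crank '[{"tx":0.2,"ty":-0.02,"tz":0.02,"rx":0,"ry":0,"rz":0},{"tx":0.25,"ty":0,"tz":0.005,"rx":0,"ry":0,"rz":0},{"tx":0.25,"ty":0,"tz":0.005,"rx":0,"ry":0,"rz":0}]'
python3 bx.py 25 -81 65
python3 -m crank '[{"tx":0.2,"ty":0,"tz":0,"rx":0,"ry":0,"rz":0},{"tx":0.2,"ty":0,"tz":0,"rx":0,"ry":0,"rz":0}]'
python3 bx.py 25 -81 65
```

```text
time: 25.92
eef_pos: [0.5482, -0.0551, 0.065]
tcp_rot: [3.138, -0.002, -0.054]
ft_force: [-0.3, -0.4, -0.8]
opening: 0.122
box mm [-19.3 -81.   65. ] F [-0.2 -0.4 -0.8]
shift units [ 0.885 -0.001  0.002] turn units [ 0.018 -0.014 -0.006]
time: 26.18
eef_pos: [0.5704, -0.0567, 0.0652]
tcp_rot: [3.138, -0.003, -0.054]
ft_force: [-0.7, -1.8, -0.8]
opening: 0.123
box mm [  3.  -81.4  65.2] F [-0.6 -1.8 -0.8]
shift units [ 0.439 -0.009  0.005] turn units [ 0.022 -0.018 -0.004]
```

```bash
python3 -m crank '[{"tx":0.2,"ty":0,"tz":0,"rx":0,"ry":0,"rz":0},{"tx":0.15,"ty":0,"tz":0,"rx":0,"ry":0,"rz":0},{"tx":0.05,"ty":0,"tz":0,"rx":0,"ry":0,"rz":0}]'
python3 bx.py 25 -81 65
python3 -m crank '[{"tx":0.05,"ty":0,"tz":0,"rx":0,"ry":0,"rz":0},{"tx":0.05,"ty":0,"tz":0,"rx":0,"ry":0,"rz":0}]'
python3 bx.py 25 -81 65
```

```text
time: 26.55
eef_pos: [0.5925, -0.0577, 0.0652]
tcp_rot: [3.138, -0.003, -0.054]
ft_force: [-2.1, 0.2, -1.0]
opening: 0.128
box mm [ 25.1 -81.3  65.2] F [-2.1  0.1 -1. ]
shift units [-0.002 -0.005  0.005] turn units [ 0.019 -0.02  -0.004]
time: 26.8
eef_pos: [0.5929, -0.0575, 0.065]
tcp_rot: [3.139, 0.012, -0.052]
ft_force: [-12.9, -1.4, 11.0]
opening: 0.126
box mm [ 25.5 -81.1  65. ] F [-12.8  -2.1  11. ]
shift units [-0.01  -0.001  0.001] turn units [0.017 0.066 0.003]
```

```bash
python3 -m crank '[{"tx":0,"ty":0,"tz":0,"rx":0,"ry":0,"rz":0},{"tx":0,"ty":0,"tz":0,"rx":0,"ry":0,"rz":0},{"tx":0,"ty":0,"tz":-0.3,"rx":0,"ry":0,"rz":0},{"tx":-0.3,"ty":0,"tz":-0.6,"rx":0,"ry":0,"rz":0},{"tx":-0.5,"ty":0,"tz":-0.8,"rx":0,"ry":0,"rz":0},{"tx":0,"ty":0,"tz":0,"rx":0,"ry":0,"rz":0}]' 40
python3 - <<'E'
from fit import *
d=snap('wrist','w9'); H=hsv(d); q=w2px(d,R.from_euler('z',-.053).apply([[0,-.101,.03],[.05,-.061,.03]])+[.5717,.0248,0]); print(q)
E
python3 -m crank '[{"tx":-0.5,"ty":0.9,"tz":-0.4,"rx":0,"ry":0,"rz":0},{"tx":-0.6,"ty":0.9,"tz":-0.3,"rx":0,"ry":0,"rz":0},{"tx":-0.6,"ty":0.9,"tz":0,"rx":0,"ry":0,"rz":0},{"tx":-0.4,"ty":0.7,"tz":0,"rx":0,"ry":0,"rz":0},{"tx":0,"ty":0,"tz":0,"rx":0,"ry":0,"rz":0}]'
python3 - <<'E'
from packs import *
d=snap('wrist','w10')
W=[[.5184,-.3311,.02],[.4254,-.337,.02]]; q=w2px(d,W).round().astype(int); print(q.tolist())
packs('w10',dict(A=tuple(q[0]),B=tuple(q[1])))
go([.4254,-.337,.0445],[np.pi,0,.588])
E
```

```text
time: 27.55
eef_pos: [0.555, -0.0549, 0.1572]
tcp_rot: [3.139, 0.005, -0.053]
ft_force: [0.6, -0.2, -0.4]
opening: 0.403
[[307.16925967 184.21333839]
 [256.11946622 120.19135712]]
time: 28.22
eef_pos: [0.4385, -0.223, 0.1906]
tcp_rot: [3.141, 0.01, -0.05]
ft_force: [1.0, 0.9, -1.0]
opening: 0.399
[[403, 89], [403, 193]]
A [ 0.5185 -0.3314  1.0768] err 0.044 area 3027
B [ 0.426  -0.3372  0.5866] err 0.056 area 2443
shift units [-0.13   2.308  2.921] turn units [-0.016  0.055 -3.647]
```

View pics/w9.png

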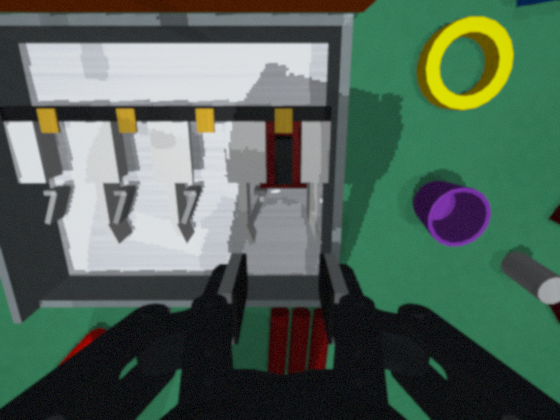

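The first pack is home in bay 0: its body lies between the caps at (285,150) and its rear edge is at row 185. Packs A and B have not moved. I take B next.

```bash
python3 -m crank '[{"tx":-0.05,"ty":0.7,"tz":0.1,"rx":0,"ry":0,"rz":0},{"tx":-0.05,"ty":0.8,"tz":0.3,"rx":0,"ry":0.05,"rz":0},{"tx":-0.02,"ty":0.5,"tz":0.3,"rx":0,"ry":0,"rz":-0.5},{"tx":0,"ty":0,"tz":0.3,"rx":0,"ry":0,"rz":-0.95},{"tx":0,"ty":0,"tz":0,"rx":0,"ry":0,"rz":-0.95},{"tx":0,"ty":0,"tz":0,"rx":0,"ry":0,"rz":-0.9},{"tx":0,"ty":0,"tz":0,"rx":0,"ry":0,"rz":-0.2},{"tx":0,"ty":0,"tz":0,"rx":0,"ry":0,"rz":0}]' 50
python3 -c "
from h import *
go([.426,-.3372,.0445],[np.pi,0,.587])"
```

```text
time: 29.28
eef_pos: [0.4336, -0.3164, 0.1337]
tcp_rot: [-3.132, -0.001, 0.595]
ft_force: [0.0, -0.4, -0.2]
opening: 0.502
shift units [-0.361  0.276  1.781] turn units [-0.055 -0.007  0.044]
```

```bash
python3 -m crank '[{"tx":-0.34,"ty":0.26,"tz":0.3,"rx":-0.05,"ry":0,"rz":0.04},{"tx":-0.04,"ty":0,"tz":0.5,"rx":0,"ry":0,"rz":0},{"tx":-0.02,"ty":0,"tz":0.3,"rx":0,"ry":0,"rz":0},{"tx":0,"ty":0,"tz":0.1,"rx":0,"ry":0,"rz":0},{"tx":0,"ty":0,"tz":0,"rx":0,"ry":0,"rz":0}]'
python3 -c "
from h import *
go([.426,-.3372,.0445],[np.pi,0,.587])"
```

```text
time: 29.9
eef_pos: [0.4242, -0.3397, 0.0694]
tcp_rot: [-3.141, -0.001, 0.587]
ft_force: [-0.3, -0.6, 0.3]
opening: 0.503
shift units [ 0.057 -0.022  0.498] turn units [-0.005 -0.005 -0.001]
```

```bash
python3 -m crank '[{"tx":0.05,"ty":-0.02,"tz":0.25,"rx":0,"ry":0,"rz":0},{"tx":0,"ty":0,"tz":0.15,"rx":0,"ry":0,"rz":0},{"tx":0,"ty":0,"tz":0.08,"rx":0,"ry":0,"rz":0},{"tx":0,"ty":0,"tz":0,"rx":0,"ry":0,"rz":0}]'
python3 -c "
from h import *
go([.426,-.3372,.0445],[np.pi,0,.587])"
```

```text
time: 30.4
eef_pos: [0.4267, -0.338, 0.045]
tcp_rot: [3.14, -0.001, 0.587]
ft_force: [-0.4, 0.0, 0.3]
opening: 0.502
shift units [-0.004 -0.021  0.011] turn units [ 0.01  -0.006  0.002]
```

```bash
python3 -m crank '[{"tx":0,"ty":-0.01,"tz":0.01,"rx":0,"ry":0,"rz":0},{"tx":0,"ty":0,"tz":0,"rx":0,"ry":0,"rz":0},{"tx":0,"ty":0,"tz":0,"rx":0,"ry":0,"rz":0},{"tx":0,"ty":0,"tz":0,"rx":0,"ry":0,"rz":0},{"tx":0,"ty":0,"tz":0,"rx":0,"ry":0,"rz":0}]' 0
python3 -m crank '[{"tx":0,"ty":0,"tz":-0.4,"rx":0,"ry":0,"rz":0},{"tx":0,"ty":0,"tz":-0.6,"rx":0,"ry":0,"rz":0.5},{"tx":0,"ty":0,"tz":-0.7,"rx":0,"ry":0,"rz":0.9},{"tx":0,"ty":0,"tz":-0.6,"rx":0,"ry":0,"rz":0.9},{"tx":0,"ty":0,"tz":-0.2,"rx":0,"ry":0,"rz":0.9},{"tx":0,"ty":0,"tz":0,"rx":0,"ry":0,"rz":0.4},{"tx":0.1,"ty":-0.5,"tz":0,"rx":0,"ry":0,"rz":0},{"tx":0.17,"ty":-0.85,"tz":0,"rx":0,"ry":0,"rz":0},{"tx":0.17,"ty":-0.85,"tz":0,"rx":0,"ry":0,"rz":0},{"tx":0.17,"ty":-0.85,"tz":0,"rx":0,"ry":0,"rz":0},{"tx":0.17,"ty":-0.85,"tz":0,"rx":0,"ry":0,"rz":0},{"tx":0.17,"ty":-0.85,"tz":0,"rx":0,"ry":0,"rz":0},{"tx":0.17,"ty":-0.85,"tz":0,"rx":0,"ry":0,"rz":0},{"tx":0.1,"ty":-0.5,"tz":0,"rx":0,"ry":0,"rz":0},{"tx":0,"ty":0,"tz":0,"rx":0,"ry":0,"rz":0}]'
python3 bx.py -57 -27 110
```

```text
time: 31.02
eef_pos: [0.4265, -0.3376, 0.0449]
tcp_rot: [3.139, -0.001, 0.587]
ft_force: [0.1, -0.6, -0.8]
opening: 0.126
time: 32.9
eef_pos: [0.5078, -0.0279, 0.1739]
tcp_rot: [3.14, -0.003, -0.065]
ft_force: [-0.2, -0.3, -0.7]
opening: 0.127
box mm [-61.  -56.  173.9] F [-0.2 -0.3 -0.7]
shift units [ 0.069 -0.583  1.277] turn units [ 0.009 -0.02  -0.066]
```

```bash
python3 -m crank '[{"tx":0.05,"ty":-0.4,"tz":0.3,"rx":0,"ry":0,"rz":-0.06},{"tx":0,"ty":-0.15,"tz":0.5,"rx":0,"ry":0,"rz":0},{"tx":0,"ty":0,"tz":0.5,"rx":0,"ry":0,"rz":0},{"tx":0,"ty":0,"tz":0.2,"rx":0,"ry":0,"rz":0},{"tx":0,"ty":0,"tz":0,"rx":0,"ry":0,"rz":0}]'
python3 bx.py -57 -27 83
```

```text
time: 33.52
eef_pos: [0.5129, -0.0041, 0.098]
tcp_rot: [3.138, -0.006, -0.057]
ft_force: [0.1, 0.6, -0.9]
opening: 0.124
box mm [-57.2 -32.   98. ] F [ 0.1  0.6 -0.9]
shift units [ 0.001 -0.101  0.301] turn units [ 0.021 -0.033 -0.023]
```

```bash
python3 -m crank '[{"tx":0,"ty":-0.1,"tz":0.25,"rx":0.02,"ry":-0.03,"rz":-0.02},{"tx":0,"ty":0,"tz":0.2,"rx":0,"ry":0,"rz":0},{"tx":0,"ty":0,"tz":0.1,"rx":0,"ry":0,"rz":0},{"tx":0,"ty":0,"tz":0.02,"rx":0,"ry":0,"rz":0},{"tx":0,"ty":0,"tz":0,"rx":0,"ry":0,"rz":0}]'
python3 bx.py -57 -27 65
```

```text
time: 34.15
eef_pos: [0.5149, 0.0002, 0.0697]
tcp_rot: [3.141, -0.004, -0.054]
ft_force: [0.0, -0.4, -0.9]
opening: 0.126
box mm [-55.4 -27.5  69.7] F [ 0.  -0.4 -0.9]
shift units [-0.032 -0.011  0.094] turn units [ 0.004 -0.022 -0.005]
```

```bash
python3 -m crank '[{"tx":-0.03,"ty":-0.01,"tz":0.06,"rx":0,"ry":-0.02,"rz":0},{"tx":0,"ty":0,"tz":0.03,"rx":0,"ry":0,"rz":0},{"tx":0,"ty":0,"tz":0,"rx":0,"ry":0,"rz":0}]'
python3 bx.py -57 -27 65
python3 -m crank '[{"tx":0.2,"ty":0,"tz":0.01,"rx":0,"ry":0,"rz":0},{"tx":0.25,"ty":0,"tz":0.005,"rx":0,"ry":0,"rz":0},{"tx":0.25,"ty":0,"tz":0.005,"rx":0,"ry":0,"rz":0}]'
python3 bx.py 25 -27 65
```

```text
time: 34.52
eef_pos: [0.5137, 0.0008, 0.0655]
tcp_rot: [3.141, -0.001, -0.054]
ft_force: [0.3, -0.4, -0.7]
opening: 0.126
box mm [-56.6 -27.   65.5] F [ 0.3 -0.4 -0.7]
shift units [-0.008 -0.001  0.009] turn units [ 0.005 -0.007 -0.005]
time: 34.9
eef_pos: [0.5506, -0.0017, 0.0648]
tcp_rot: [3.14, -0.001, -0.054]
ft_force: [-1.6, -1.6, 1.1]
opening: 0.123
box mm [-19.6 -27.5  64.8] F [-1.5 -1.6  1.1]
shift units [ 0.893 -0.011 -0.003] turn units [ 0.012 -0.007 -0.003]
```

```bash
python3 -m crank '[{"tx":0.2,"ty":0,"tz":0,"rx":0,"ry":0,"rz":0},{"tx":0.2,"ty":0,"tz":0,"rx":0,"ry":0,"rz":0},{"tx":0.2,"ty":0,"tz":0,"rx":0,"ry":0,"rz":0},{"tx":0.15,"ty":0,"tz":0,"rx":0,"ry":0,"rz":0},{"tx":0.05,"ty":0,"tz":0,"rx":0,"ry":0,"rz":0}]'
python3 bx.py 25 -27 65
python3 -m crank '[{"tx":0.05,"ty":0,"tz":0,"rx":0,"ry":0,"rz":0},{"tx":0.05,"ty":0,"tz":0,"rx":0,"ry":0,"rz":0}]'
python3 bx.py 25 -27 65
```

```text
time: 35.52
eef_pos: [0.5947, -0.0042, 0.0648]
tcp_rot: [3.139, -0.002, -0.053]
ft_force: [-0.6, 0.6, 2.0]
opening: 0.125
box mm [ 24.5 -27.8  64.8] F [-0.6  0.6  2. ]
shift units [ 0.009 -0.016 -0.004] turn units [ 0.013 -0.01  -0.002]
time: 35.78
eef_pos: [0.5964, -0.0039, 0.0649]
tcp_rot: [3.139, 0.009, -0.051]
ft_force: [-13.6, -2.3, 12.2]
opening: 0.121
box mm [ 26.1 -27.4  64.9] F [-13.5  -3.   12.2]
shift units [-0.023 -0.007 -0.002] turn units [0.017 0.052 0.01 ]
```

Home against the stop. Release and return for pack A.

```bash
python3 -m crank '[{"tx":0,"ty":0,"tz":0,"rx":0,"ry":0,"rz":0},{"tx":0,"ty":0,"tz":0,"rx":0,"ry":0,"rz":0},{"tx":0,"ty":0,"tz":-0.3,"rx":0,"ry":0,"rz":0},{"tx":-0.3,"ty":0,"tz":-0.6,"rx":0,"ry":0,"rz":0},{"tx":-0.5,"ty":0.4,"tz":-0.9,"rx":0,"ry":0,"rz":0},{"tx":-0.5,"ty":0.9,"tz":-0.7,"rx":0,"ry":0,"rz":0},{"tx":-0.4,"ty":0.9,"tz":-0.2,"rx":0,"ry":0,"rz":0},{"tx":-0.4,"ty":0.9,"tz":0,"rx":0,"ry":0,"rz":0},{"tx":-0.2,"ty":0.9,"tz":0,"rx":0,"ry":0,"rz":0},{"tx":0,"ty":0.8,"tz":0,"rx":0,"ry":0,"rz":0},{"tx":0,"ty":0,"tz":0,"rx":0,"ry":0,"rz":0}]' 40
python3 - <<'E'
from packs import *
d=snap('wrist','w11')
q=w2px(d,[[.5184,-.3311,.02]]).round().astype(int); print(q.tolist())
packs('w11',dict(A=tuple(q[0])))
go([.5185,-.3312,.0445],[np.pi,0,1.074])
E
```

```text
time: 37.15
eef_pos: [0.471, -0.2452, 0.2188]
tcp_rot: [3.13, -0.011, -0.05]
ft_force: [-0.5, 1.7, -0.2]
opening: 0.403
[[365, 131]]
A [ 0.5182 -0.3313  1.0763] err 0.031 area 2167
shift units [0.994 1.658 3.511] turn units [ 0.089 -0.022 -6.434]
```

```bash
python3 -m crank '[{"tx":0.4,"ty":0.6,"tz":0.2,"rx":0.04,"ry":0,"rz":0},{"tx":0.4,"ty":0.7,"tz":0.4,"rx":0.04,"ry":0,"rz":0},{"tx":0,"ty":0,"tz":0.4,"rx":0,"ry":0,"rz":-0.9},{"tx":0,"ty":0,"tz":0.4,"rx":0,"ry":0,"rz":-0.95},{"tx":0,"ty":0,"tz":0.2,"rx":0,"ry":0,"rz":-0.95},{"tx":0,"ty":0,"tz":0,"rx":0,"ry":0,"rz":-0.95},{"tx":0,"ty":0,"tz":0,"rx":0,"ry":0,"rz":-0.95},{"tx":0,"ty":0,"tz":0,"rx":0,"ry":0,"rz":-0.95},{"tx":0,"ty":0,"tz":0,"rx":0,"ry":0,"rz":-0.55},{"tx":0,"ty":0,"tz":0,"rx":0,"ry":0,"rz":0}]' 50
python3 -c "
from h import *
go([.5185,-.3312,.0445],[np.pi,0,1.074])"
```

```text
time: 38.45
eef_pos: [0.5161, -0.2996, 0.1422]
tcp_rot: [3.129, -0.012, 1.084]
ft_force: [0.0, 0.1, -0.2]
opening: 0.502
shift units [-0.559  0.313  1.953] turn units [ 0.073 -0.067  0.056]
```

```bash
python3 -m crank '[{"tx":-0.5,"ty":0.28,"tz":0.3,"rx":0.07,"ry":-0.06,"rz":0.05},{"tx":-0.04,"ty":0.02,"tz":0.5,"rx":0,"ry":0,"rz":0},{"tx":-0.02,"ty":0,"tz":0.4,"rx":0,"ry":0,"rz":0},{"tx":0,"ty":0,"tz":0.2,"rx":0,"ry":0,"rz":0},{"tx":0,"ty":0,"tz":0,"rx":0,"ry":0,"rz":0}]'
python3 -c "
from h import *
go([.5183,-.3313,.0445],[np.pi,0,1.075])"
```

```text
time: 39.08
eef_pos: [0.5189, -0.3291, 0.072]
tcp_rot: [3.138, -0.001, 1.073]
ft_force: [0.2, 0.9, -0.2]
opening: 0.496
shift units [-0.045  0.008  0.55 ] turn units [ 0.018 -0.005 -0.01 ]
```

```bash
python3 -m crank '[{"tx":-0.04,"ty":0,"tz":0.27,"rx":0.01,"ry":0,"rz":0},{"tx":0,"ty":0,"tz":0.17,"rx":0,"ry":0,"rz":0},{"tx":0,"ty":0,"tz":0.09,"rx":0,"ry":0,"rz":0},{"tx":0,"ty":0,"tz":0,"rx":0,"ry":0,"rz":0}]'
python3 -c "
from h import *
go([.5183,-.3313,.0445],[np.pi,0,1.075])"
```

```text
time: 39.58
eef_pos: [0.5188, -0.3314, 0.0452]
tcp_rot: [3.138, -0.0, 1.073]
ft_force: [0.1, -1.1, -0.6]
opening: 0.5
shift units [-0.003 -0.01   0.014] turn units [ 0.021 -0.002 -0.01 ]
```

```bash
python3 -m crank '[{"tx":0,"ty":-0.01,"tz":0.01,"rx":0,"ry":0,"rz":0},{"tx":0,"ty":0,"tz":0,"rx":0,"ry":0,"rz":0},{"tx":0,"ty":0,"tz":0,"rx":0,"ry":0,"rz":0},{"tx":0,"ty":0,"tz":0,"rx":0,"ry":0,"rz":0},{"tx":0,"ty":0,"tz":0,"rx":0,"ry":0,"rz":0}]' 0
python3 -m crank '[{"tx":0,"ty":0,"tz":-0.4,"rx":0,"ry":0,"rz":0},{"tx":0,"ty":0,"tz":-0.6,"rx":0,"ry":0,"rz":0.5},{"tx":0,"ty":0,"tz":-0.7,"rx":0,"ry":0,"rz":0.9},{"tx":0,"ty":0,"tz":-0.6,"rx":0,"ry":0,"rz":0.9},{"tx":0,"ty":0,"tz":-0.2,"rx":0,"ry":0,"rz":0.9},{"tx":0,"ty":0,"tz":0,"rx":0,"ry":0,"rz":0.9},{"tx":0,"ty":0,"tz":0,"rx":0,"ry":0,"rz":0.9},{"tx":0,"ty":0,"tz":0,"rx":0,"ry":0,"rz":0.9},{"tx":0,"ty":0,"tz":0,"rx":0,"ry":0,"rz":0.4},{"tx":-0.03,"ty":-0.5,"tz":0,"rx":0,"ry":0,"rz":0},{"tx":-0.05,"ty":-0.9,"tz":0,"rx":0,"ry":0,"rz":0},{"tx":-0.05,"ty":-0.9,"tz":0,"rx":0,"ry":0,"rz":0},{"tx":-0.05,"ty":-0.9,"tz":0,"rx":0,"ry":0,"rz":0},{"tx":-0.05,"ty":-0.9,"tz":0,"rx":0,"ry":0,"rz":0},{"tx":-0.05,"ty":-0.9,"tz":0,"rx":0,"ry":0,"rz":0},{"tx":-0.05,"ty":-0.9,"tz":0,"rx":0,"ry":0,"rz":0},{"tx":-0.05,"ty":-0.9,"tz":0,"rx":0,"ry":0,"rz":0},{"tx":0,"ty":-0.4,"tz":0,"rx":0,"ry":0,"rz":0},{"tx":0,"ty":0,"tz":0,"rx":0,"ry":0,"rz":0}]'
python3 bx.py -57 27 110
```

```text
time: 40.2
eef_pos: [0.5186, -0.3313, 0.0453]
tcp_rot: [3.137, -0.0, 1.073]
ft_force: [1.2, -0.7, -1.2]
opening: 0.122
time: 42.58
eef_pos: [0.5188, 0.0484, 0.1927]
tcp_rot: [3.131, -0.023, -0.05]
ft_force: [-0.3, -1.7, -1.8]
opening: 0.122
box mm [-54.1  20.8 192.7] F [-0.2 -1.8 -1.8]
shift units [-0.097 -0.142  1.65 ] turn units [ 0.058 -0.134  0.015]
```

```bash
python3 -m crank '[{"tx":-0.09,"ty":-0.13,"tz":0.4,"rx":0.05,"ry":-0.12,"rz":0},{"tx":0,"ty":0,"tz":0.6,"rx":0,"ry":0,"rz":0},{"tx":0,"ty":0,"tz":0.6,"rx":0,"ry":0,"rz":0},{"tx":0,"ty":0,"tz":0.3,"rx":0,"ry":0,"rz":0},{"tx":0,"ty":0,"tz":0,"rx":0,"ry":0,"rz":0}]'
python3 bx.py -57 27 83
```

```text
time: 43.2
eef_pos: [0.5126, 0.0536, 0.0919]
tcp_rot: [3.141, 0.003, -0.053]
ft_force: [-0.3, -0.1, -1.3]
opening: 0.12
box mm [-60.6  25.6  91.9] F [-0.3 -0.1 -1.3]
shift units [ 0.072 -0.028  0.178] turn units [ 0.001  0.018 -0.001]
```

```bash
python3 -m crank '[{"tx":0.07,"ty":-0.03,"tz":0.2,"rx":0,"ry":0.02,"rz":0},{"tx":0,"ty":0,"tz":0.15,"rx":0,"ry":0,"rz":0},{"tx":0,"ty":0,"tz":0.08,"rx":0,"ry":0,"rz":0},{"tx":0,"ty":0,"tz":0.03,"rx":0,"ry":0,"rz":0},{"tx":0,"ty":0,"tz":0,"rx":0,"ry":0,"rz":0}]'
python3 bx.py -57 27 65.3
```

```text
time: 43.82
eef_pos: [0.5186, 0.0545, 0.07]
tcp_rot: [3.141, -0.006, -0.053]
ft_force: [-0.6, -0.2, -1.6]
opening: 0.124
box mm [-54.6  26.9  70. ] F [-0.6 -0.2 -1.6]
shift units [-0.049 -0.002  0.093] turn units [ 0.002 -0.032 -0.003]
```

```bash
python3 -m crank '[{"tx":-0.05,"ty":0,"tz":0.06,"rx":0,"ry":-0.03,"rz":0},{"tx":0,"ty":0,"tz":0.03,"rx":0,"ry":0,"rz":0},{"tx":0,"ty":0,"tz":0,"rx":0,"ry":0,"rz":0}]'
python3 bx.py -57 27 65.3
python3 -m crank '[{"tx":0.2,"ty":0,"tz":0.005,"rx":0,"ry":0,"rz":0},{"tx":0.25,"ty":0,"tz":0.005,"rx":0,"ry":0,"rz":0},{"tx":0.25,"ty":0,"tz":0.005,"rx":0,"ry":0,"rz":0}]'
python3 bx.py 25 27 65.3
```

```text
time: 44.2
eef_pos: [0.5162, 0.0547, 0.0656]
tcp_rot: [3.141, -0.001, -0.053]
ft_force: [0.4, 0.4, -1.3]
opening: 0.125
box mm [-57.   26.9  65.6] F [ 0.4  0.5 -1.3]
shift units [-0.    -0.002  0.007] turn units [ 0.003 -0.005 -0.002]
time: 44.58
eef_pos: [0.5531, 0.0523, 0.0653]
tcp_rot: [3.14, -0.001, -0.053]
ft_force: [-2.4, -1.9, 1.2]
opening: 0.122
box mm [-20.   26.5  65.3] F [-2.3 -2.   1.2]
shift units [ 0.9   -0.011  0.   ] turn units [ 0.008 -0.004 -0.001]
```

```bash
python3 -m crank '[{"tx":0.2,"ty":0,"tz":0,"rx":0,"ry":0,"rz":0},{"tx":0.2,"ty":0,"tz":0,"rx":0,"ry":0,"rz":0},{"tx":0.2,"ty":0,"tz":0,"rx":0,"ry":0,"rz":0},{"tx":0.15,"ty":0,"tz":0,"rx":0,"ry":0,"rz":0},{"tx":0.05,"ty":0,"tz":0,"rx":0,"ry":0,"rz":0}]'
python3 bx.py 25 27 65
python3 -m crank '[{"tx":0.05,"ty":0,"tz":0,"rx":0,"ry":0,"rz":0},{"tx":0.05,"ty":0,"tz":0,"rx":0,"ry":0,"rz":0}]'
python3 bx.py 25 27 65
```

```text
time: 45.2
eef_pos: [0.5974, 0.0496, 0.0653]
tcp_rot: [3.14, -0.001, -0.053]
ft_force: [-0.6, -0.8, -0.1]
opening: 0.123
box mm [24.3 26.1 65.3] F [-0.6 -0.9 -0.1]
shift units [ 0.014 -0.017  0.006] turn units [ 0.009 -0.009 -0.002]
time: 45.45
eef_pos: [0.5989, 0.0498, 0.0654]
tcp_rot: [3.14, 0.01, -0.052]
ft_force: [-13.1, -2.1, 12.0]
opening: 0.124
box mm [25.9 26.4 65.4] F [-13.   -2.8  12. ]
shift units [-0.017 -0.012  0.009] turn units [0.011 0.058 0.003]
```

```bash
python3 -m crank '[{"tx":0,"ty":0,"tz":0,"rx":0,"ry":0,"rz":0},{"tx":0,"ty":0,"tz":0,"rx":0,"ry":0,"rz":0},{"tx":0,"ty":0,"tz":-0.3,"rx":0,"ry":0,"rz":0},{"tx":-0.3,"ty":0.1,"tz":-0.6,"rx":0,"ry":0,"rz":0},{"tx":-0.5,"ty":0.2,"tz":-0.6,"rx":0,"ry":0,"rz":0},{"tx":-0.3,"ty":0.2,"tz":-0.1,"rx":0,"ry":0,"rz":0},{"tx":0,"ty":0,"tz":0,"rx":0,"ry":0,"rz":0}]' 40
python3 - <<'E'
from h import *
d=snap('wrist','w12'); s=snap('scene','sc12')
a=d['img'][60:260,60:360]; b=s['img'][60:320,120:420]
cv2.imwrite('pics/m12.png',np.vstack([cv2.resize(a,(450,300),interpolation=2),cv2.resize(b,(346,300),interpolation=2)][:1])[:,:,::-1])
c=np.zeros((600,800,3),np.uint8); c[:400,:600]=cv2.resize(a,(600,400),interpolation=2); c[300:600,454:800]=cv2.resize(b,(346,300),interpolation=2)
cv2.imwrite('pics/m12.png',c[:,:,::-1])
E
python3 bx.py -57 0 150
```

```text
time: 46.32
eef_pos: [0.5446, 0.0279, 0.1537]
tcp_rot: [3.14, 0.001, -0.052]
ft_force: [0.0, 0.4, 0.1]
opening: 0.399
box mm [-26.6   2.  153.1] F [ 0.1 -0.4  0.2]
shift units [-0.607  0.038  0.063] turn units [0.007 0.01  0.008]
```

View pics/m12.png

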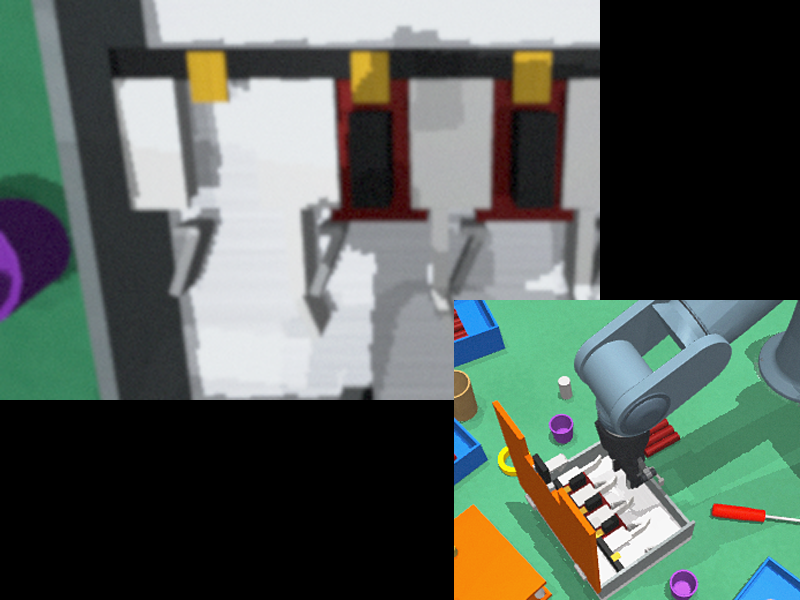

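Run:
```python
from h import *
a=load('w12')['img'][60:260,230:480]; cv2.imwrite('pics/m13.png',cv2.resize(a,(750,600),interpolation=2)[:,:,::-1])
```

```text
(no output)
```

View pics/m13.png

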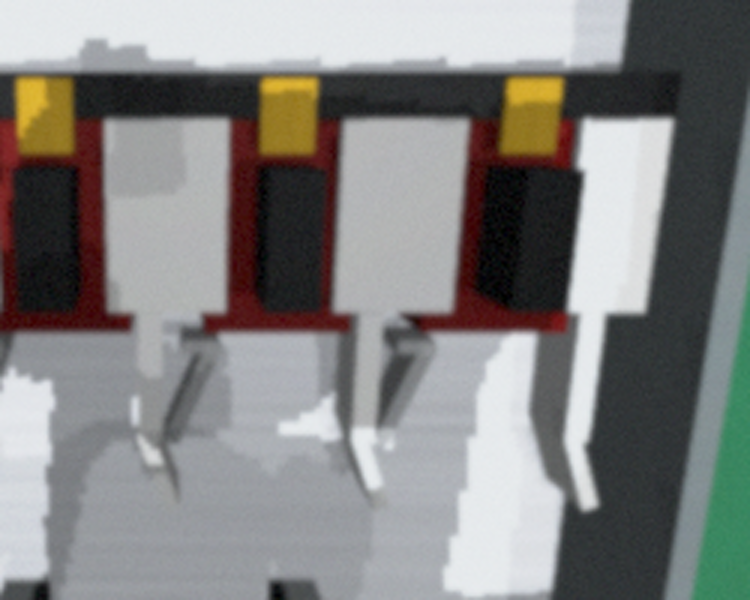

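All three packs have their rear edges on one line (row 325) and the catches are out behind them, at (190,380) and (400,370). I now regrip the paddle to lower the lid.

```bash
python3 -m crank '[{"tx":0,"ty":0,"tz":-0.6,"rx":0,"ry":0,"rz":0},{"tx":0,"ty":0,"tz":-0.9,"rx":0,"ry":0,"rz":0},{"tx":0,"ty":0,"tz":-0.9,"rx":0,"ry":0,"rz":0},{"tx":0,"ty":0,"tz":-0.9,"rx":0,"ry":0,"rz":0},{"tx":0,"ty":0,"tz":-0.9,"rx":0,"ry":0,"rz":0},{"tx":0,"ty":0,"tz":-0.9,"rx":0,"ry":0,"rz":0},{"tx":0.5,"ty":0,"tz":0,"rx":0,"ry":0,"rz":0},{"tx":0.8,"ty":0,"tz":0,"rx":0,"ry":0,"rz":0},{"tx":0.8,"ty":0,"tz":0,"rx":0,"ry":0,"rz":0},{"tx":0.5,"ty":0,"tz":0,"rx":0,"ry":0,"rz":0},{"tx":0,"ty":0,"tz":0,"rx":0,"ry":0,"rz":0}]' 56
python3 bx.py 117.5 0 304.4
```

```text
time: 47.8
eef_pos: [0.6853, 0.0261, 0.4101]
tcp_rot: [-3.14, 0.009, -0.047]
ft_force: [-0.9, 0.8, 0.0]
opening: 0.559
box mm [113.4   7.4 410.1] F [-1.   0.8  0. ]
shift units [0.1   0.151 2.113] turn units [-0.01   0.05   0.034]
```

```bash
python3 -m crank '[{"tx":0.09,"ty":0.14,"tz":0.4,"rx":0,"ry":0.05,"rz":0.03},{"tx":0,"ty":0,"tz":0.5,"rx":0,"ry":0,"rz":0},{"tx":0,"ty":0,"tz":0.3,"rx":0,"ry":0,"rz":0},{"tx":0,"ty":0,"tz":0,"rx":0,"ry":0,"rz":0}]'
python3 bx.py 117.5 0 304.4
```

```text
time: 48.3
eef_pos: [0.6883, 0.0204, 0.3479]
tcp_rot: [-3.14, 0.001, -0.051]
ft_force: [0.3, 0.4, -0.6]
opening: 0.557
box mm [116.7   1.8 347.9] F [ 0.3  0.4 -0.6]
shift units [0.017 0.037 0.87 ] turn units [-0.012  0.007  0.013]
```

```bash
python3 -m crank '[{"tx":0.01,"ty":0.04,"tz":0.35,"rx":0,"ry":0,"rz":0},{"tx":0,"ty":0,"tz":0.3,"rx":0,"ry":0,"rz":0},{"tx":0,"ty":0,"tz":0.15,"rx":0,"ry":0,"rz":0},{"tx":0,"ty":0,"tz":0.05,"rx":0,"ry":0,"rz":0},{"tx":0,"ty":0,"tz":0,"rx":0,"ry":0,"rz":0}]'
python3 bx.py 117.5 0 304.4
python3 -m crank '[{"tx":0,"ty":0,"tz":0,"rx":0,"ry":0,"rz":0},{"tx":0,"ty":0,"tz":0,"rx":0,"ry":0,"rz":0},{"tx":0,"ty":0,"tz":0,"rx":0,"ry":0,"rz":0},{"tx":0,"ty":0,"tz":0,"rx":0,"ry":0,"rz":0}]' 0
python3 arc.py
```

```text
time: 48.92
eef_pos: [0.6892, 0.0184, 0.3047]
tcp_rot: [-3.14, -0.002, -0.051]
ft_force: [-0.6, 0.6, 1.0]
opening: 0.56
box mm [ 1.176e+02 -2.000e-01  3.047e+02] F [-0.6  0.5  1. ]
shift units [-0.003 -0.003  0.006] turn units [-0.011 -0.01   0.014]
time: 49.42
eef_pos: [0.6894, 0.0185, 0.3056]
tcp_rot: [-3.14, -0.003, -0.05]
ft_force: [-0.5, -0.0, -0.7]
opening: 0.337
box frame [ 1.179e-01 -1.000e-04  3.136e-01] radius 0.2317 angle 1.605 F [-0.5 -0.  -0.7] T [-0.01 -0.01  0.01]
```

```bash
python3 -m crank '[{"tx":-0.3,"ty":0,"tz":0,"rx":0,"ry":0,"rz":0},{"tx":-0.4,"ty":0,"tz":0.03,"rx":0,"ry":0,"rz":0},{"tx":-0.4,"ty":0,"tz":0.07,"rx":0,"ry":0,"rz":0},{"tx":-0.4,"ty":0,"tz":0.1,"rx":0,"ry":0,"rz":0},{"tx":-0.38,"ty":0,"tz":0.14,"rx":0,"ry":0,"rz":0}]'
python3 arc.py
```

```text
time: 50.05
eef_pos: [0.5979, 0.0232, 0.2839]
tcp_rot: [-3.139, -0.016, -0.051]
ft_force: [6.7, 1.1, -7.5]
opening: 0.34
box frame [ 2.610e-02 -2.000e-04  2.919e-01] radius 0.2261 angle 1.191 F [ 6.7  1.1 -7.5] T [-0.09 -1.32 -0.02]
```

```bash
python3 -m crank '[{"tx":-0.38,"ty":0,"tz":0.13,"rx":0,"ry":0,"rz":0},{"tx":-0.38,"ty":0,"tz":0.16,"rx":0,"ry":0,"rz":0},{"tx":-0.36,"ty":0,"tz":0.2,"rx":0,"ry":0,"rz":0},{"tx":-0.33,"ty":0,"tz":0.24,"rx":0,"ry":0,"rz":0},{"tx":-0.3,"ty":0,"tz":0.27,"rx":0,"ry":0,"rz":0}]'
python3 arc.py
```

```text
time: 50.68
eef_pos: [0.5194, 0.0273, 0.227]
tcp_rot: [-3.138, -0.051, -0.053]
ft_force: [3.9, 0.3, 1.6]
opening: 0.336
box frame [-0.0527 -0.0003  0.235 ] radius 0.2233 angle 0.754 F [3.9 0.3 1.6] T [-0.12 -1.32 -0.11]
```

```bash
python3 -m crank '[{"tx":-0.33,"ty":0,"tz":0.2,"rx":0,"ry":-0.1,"rz":0},{"tx":-0.31,"ty":0,"tz":0.25,"rx":0,"ry":-0.1,"rz":0},{"tx":-0.28,"ty":0,"tz":0.28,"rx":0,"ry":-0.1,"rz":0},{"tx":-0.24,"ty":0,"tz":0.31,"rx":0,"ry":0,"rz":0}]'
python3 arc.py
```

```text
time: 51.18
eef_pos: [0.4797, 0.0294, 0.1779]
tcp_rot: [-3.136, -0.055, -0.057]
ft_force: [8.0, 2.2, -1.9]
opening: 0.335
box frame [-0.0926 -0.0003  0.1859] radius 0.2277 angle 0.474 F [ 8.   2.2 -1.9] T [ 0.11 -1.65  0.04]
```

```bash
python3 -m crank '[{"tx":-0.22,"ty":0,"tz":0.35,"rx":0,"ry":-0.15,"rz":0},{"tx":-0.18,"ty":0,"tz":0.37,"rx":0,"ry":-0.1,"rz":0},{"tx":-0.14,"ty":0,"tz":0.35,"rx":0,"ry":-0.1,"rz":0},{"tx":0,"ty":0,"tz":0,"rx":0,"ry":0,"rz":0}]'
python3 arc.py
```

```text
time: 51.68
eef_pos: [0.459, 0.0305, 0.1237]
tcp_rot: [-3.137, -0.008, -0.057]
ft_force: [3.6, 1.1, -4.4]
opening: 0.333
box frame [-0.1129 -0.0003  0.1317] radius 0.2284 angle 0.22 F [ 3.6  1.1 -4.4] T [ 0.07 -0.87  0.03]
```

```bash
python3 -m crank '[{"tx":-0.06,"ty":0,"tz":0.2,"rx":0,"ry":0,"rz":0},{"tx":-0.04,"ty":0,"tz":0.2,"rx":0,"ry":0,"rz":0},{"tx":-0.02,"ty":0,"tz":0.1,"rx":0,"ry":0,"rz":0},{"tx":0,"ty":0,"tz":0,"rx":0,"ry":0,"rz":0}]'
python3 arc.py
```

```text
time: 52.18
eef_pos: [0.4545, 0.0308, 0.0966]
tcp_rot: [-3.137, -0.012, -0.057]
ft_force: [2.8, 0.7, 0.9]
opening: 0.329
box frame [-0.1174 -0.0003  0.1046] radius 0.2286 angle 0.099 F [2.8 0.7 0.9] T [ 0.09 -0.98  0.06]
```

```bash
python3 -m crank '[{"tx":0,"ty":0,"tz":0,"rx":0,"ry":0,"rz":0},{"tx":0,"ty":0,"tz":0,"rx":0,"ry":0,"rz":0},{"tx":0,"ty":0,"tz":-0.3,"rx":0,"ry":0,"rz":0},{"tx":0,"ty":0,"tz":-0.7,"rx":0,"ry":0,"rz":0},{"tx":0,"ty":0,"tz":-0.4,"rx":0,"ry":0,"rz":0},{"tx":0,"ty":0,"tz":0,"rx":0,"ry":0,"rz":0}]' 56
python3 -m crank '[{"tx":0.5,"ty":0,"tz":0,"rx":0,"ry":0,"rz":0},{"tx":0.35,"ty":0,"tz":0,"rx":0,"ry":0,"rz":0},{"tx":0,"ty":0,"tz":0.1,"rx":0,"ry":0,"rz":0},{"tx":0,"ty":0,"tz":0,"rx":0,"ry":0,"rz":0}]' 0
python3 bx.py -75 0 125
python3 - <<'E'
from h import *
snap('side','s14'); b=cv2.imread('pics/s14.png'); cv2.imwrite('pics/s14c.png',cv2.resize(b[130:330,150:400],None,fx=3,fy=3))
E
```

```text
time: 52.92
eef_pos: [0.4486, 0.0309, 0.167]
tcp_rot: [-3.137, 0.003, -0.057]
ft_force: [0.3, 0.3, -1.1]
opening: 0.563
time: 53.42
eef_pos: [0.4892, 0.0289, 0.1593]
tcp_rot: [-3.137, 0.008, -0.056]
ft_force: [-0.6, -0.2, 0.2]
opening: 0.0
box mm [-82.6  -0.3 159.3] F [-0.6 -0.2  0.2]
shift units [ 0.158 -0.004  0.685] turn units [-0.028  0.047 -0.02 ]
```

View pics/s14c.png

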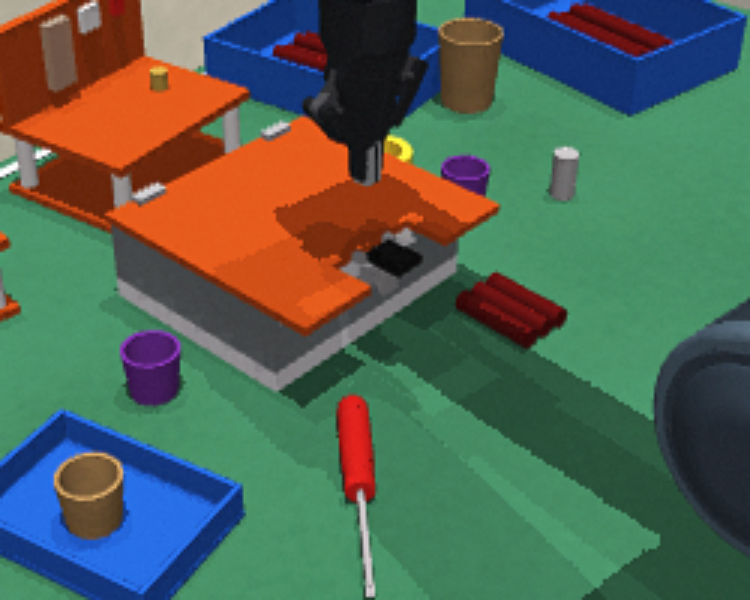

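The lid is nearly shut with the paddle flush at (392,258). The pot is still upright in the tray at (90,490). Next I press at x −75.

```bash
python3 -m crank '[{"tx":0.13,"ty":0,"tz":0.25,"rx":-0.02,"ry":0.04,"rz":0},{"tx":0,"ty":0,"tz":0.2,"rx":0,"ry":0,"rz":0},{"tx":0,"ty":0,"tz":0.15,"rx":0,"ry":0,"rz":0},{"tx":0,"ty":0,"tz":0.1,"rx":0,"ry":0,"rz":0}]'
python3 bx.py -75 0 101
python3 -m crank '[{"tx":0,"ty":0,"tz":0.1,"rx":0,"ry":0,"rz":0},{"tx":0,"ty":0,"tz":0.1,"rx":0,"ry":0,"rz":0}]'
python3 bx.py -75 0 101
```

```text
time: 53.98
eef_pos: [0.4948, 0.0288, 0.1217]
tcp_rot: [-3.14, 0.001, -0.056]
ft_force: [-0.1, 0.1, -0.5]
opening: 0.001
box mm [-7.700e+01 -1.000e-01  1.217e+02] F [-0.1  0.1 -0.5]
shift units [ 0.041 -0.002  0.413] turn units [-0.006  0.008 -0.02 ]
time: 54.22
eef_pos: [0.4948, 0.0287, 0.111]
tcp_rot: [-3.14, 0.001, -0.056]
ft_force: [-0.6, 0.0, 0.9]
opening: -0.0
box mm [-7.70e+01 -1.00e-01  1.11e+02] F [-0.6  0.   0.9]
shift units [ 0.04  -0.003  0.201] turn units [-0.006  0.007 -0.02 ]
```

```bash
python3 -m crank '[{"tx":0.03,"ty":0,"tz":0.1,"rx":0,"ry":0,"rz":0},{"tx":0,"ty":0,"tz":0.08,"rx":0,"ry":0,"rz":0}]'
python3 -m crank '[{"tx":0,"ty":0,"tz":0.06,"rx":0,"ry":0,"rz":0},{"tx":0,"ty":0,"tz":0.05,"rx":0,"ry":0,"rz":0}]'
python3 -m crank '[{"tx":0,"ty":0,"tz":0.05,"rx":0,"ry":0,"rz":0}]'
python3 -m crank '[{"tx":0,"ty":0,"tz":0.05,"rx":0,"ry":0,"rz":0}]'
```

```text
time: 54.48
eef_pos: [0.4965, 0.0286, 0.1016]
tcp_rot: [-3.141, 0.001, -0.056]
ft_force: [-0.2, -0.3, -0.4]
opening: 0.001
time: 54.72
eef_pos: [0.4967, 0.0286, 0.1008]
tcp_rot: [-3.141, 0.006, -0.055]
ft_force: [-14.0, 1.0, 23.6]
opening: -0.002
time: 54.85
eef_pos: [0.4967, 0.0286, 0.1008]
tcp_rot: [-3.141, 0.008, -0.055]
ft_force: [-11.5, 1.3, 20.0]
opening: 0.005
time: 54.98
eef_pos: [0.4968, 0.0286, 0.1009]
tcp_rot: [-3.142, 0.011, -0.054]
ft_force: [-10.7, 1.5, 20.3]
opening: 0.003
```

```bash
python3 -m crank '[{"tx":0,"ty":0,"tz":-0.3,"rx":0,"ry":0,"rz":0},{"tx":0,"ty":0,"tz":-0.8,"rx":0,"ry":0,"rz":0},{"tx":-0.2,"ty":0,"tz":-0.9,"rx":0,"ry":0,"rz":0},{"tx":-0.3,"ty":0.2,"tz":-0.9,"rx":0,"ry":0,"rz":0},{"tx":-0.2,"ty":0.2,"tz":-0.8,"rx":0,"ry":0,"rz":0},{"tx":0,"ty":0,"tz":0,"rx":0,"ry":0,"rz":0},{"tx":0,"ty":0,"tz":0,"rx":0,"ry":0,"rz":0}]'
python3 - <<'E'
from fit import *
s=snap('scene','sc15'); e=snap('side','s15'); d=cam('sc15')
ora=lambda H:(H[...,0]>=5)&(H[...,0]<=18)&(H[...,1]>200)&(H[...,2]>120)
lid=boxpts([-.134,.11],[-.125,.125],[.082,.09])
def pl(th): # lid points rotated about hinge
    p=lid-[.11,0,.082]; c,s_=np.cos(th),np.sin(th)
    q=np.c_[c*p[:,0]+s_*p[:,2],p[:,1],-s_*p[:,0]+c*p[:,2]]+[.11,0,.082]
    return R.from_euler('z',-.053).apply(q)+[.5719,.0256,0]
for fn,uv in(('scene0',(270,240)),('sc15',(280,255))):
    c=cam(fn); m=comp(ora(hsv(c)),*uv); print(fn,m.sum(),{t:round(np.abs(hullmask(c,pl(t))-m).sum()/m.sum(),4) for t in(0,.02,.04,.06,.1)})
b=cv2.imread('pics/s15.png'); cv2.imwrite('pics/s15c.png',cv2.resize(b[150:350,130:380],None,fx=3,fy=3))
E
```

```text
time: 55.85
eef_pos: [0.4617, 0.0101, 0.2919]
tcp_rot: [3.141, 0.01, -0.054]
ft_force: [0.3, 1.5, -0.7]
opening: -0.002
scene0 13243.0 {0: np.float64(0.0169), 0.02: np.float64(0.0276), 0.04: np.float64(0.0405), 0.06: np.float64(0.054), 0.1: np.float64(0.0798)}
sc15 13254.0 {0: np.float64(0.0164), 0.02: np.float64(0.0267), 0.04: np.float64(0.0396), 0.06: np.float64(0.0531), 0.1: np.float64(0.079)}
```

View pics/s15c.png

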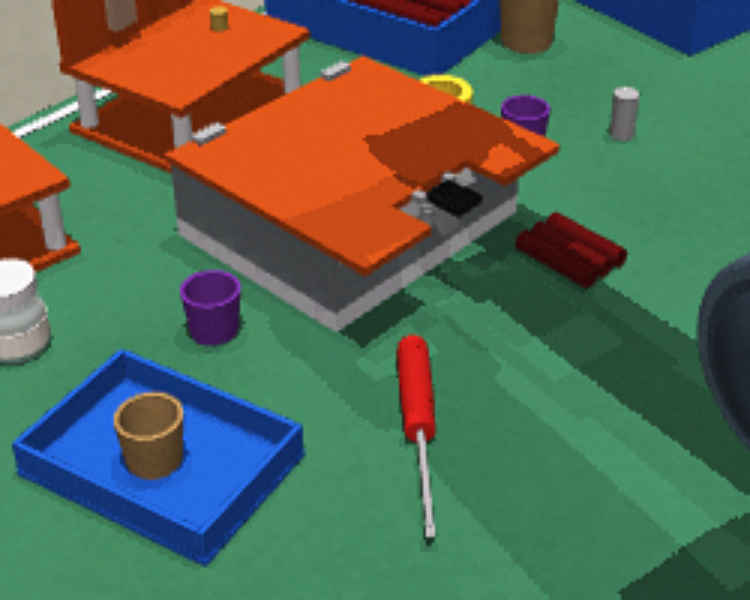

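Run:
```python
from fit import *
for f in('scene0','sc15','side0','s15'):
    c=cam(f); q=w2px(c,R.from_euler('z',-.053).apply([[-.1165,0,.09]])+[.5717,.025,0])[0].astype(int)
    y,x=np.mgrid[:420,:560]; m=(c['img'].max(2)<55)&(abs(x-q[0])<16)&(abs(y-q[1])<13); print(f,m.sum(),x[m].mean().round(2),y[m].mean().round(2))
```

```text
scene0 68 302.03 204.49
sc15 224 301.79 203.52
side0 156 281.08 215.84
s15 154 281.04 215.8
```

```bash
python3 -c "
from cell import job
print(job.close_job())"
```

```text
the job is handed in; nothing more can be done
None
```

I moved the pot into the blue tray, opened the lid, loaded the three packs on the mat, then shut the lid and handed the job in at about 56 s. No verdict came back.

- **Packs:** they are in bays 0, 1 and 2. Each was pushed onto its stop at about 13 N. The wrist image showed all three rear edges in line and the catches out behind them. I saw no fourth pack in any view.
- **Pot:** it stands upright in the blue tray in the last picture.
- **Lid and latch:** I lowered the lid by its paddle, then pressed it shut at x −75. The press reached about 20–24 N upward on the tool, above the stated 5–12 N. In the scene camera the lid fits 0 rad best, the same as at the start. The paddle is within 0.1 px of its starting position in the side camera. I did not pull on the lid to test the latch.
- **One disagreement:** the scene camera's paddle reading differed by about 1 px in height from the start, with a larger dark area. I put that down to the arm's shadow.
- **Other things on the bench:** those in view in the last picture were in place, and I touched none of them. I did not measure their positions at the end.

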